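Kit the steel bench blocks with their stock

TASK

Three jobs are laid out in wooden kit trays, and each still lacks its steel block: put the vee block in the empty square nest of the tray with the round rods, the plain flat steel block in the tray with the flat sheet, and the grooved forming block in the tray with the rings. Set each down gently, without dropping it, the same way up as it stands now and flat on the floor of the nest. Leave the white polishing block and the brown fire-brick piece where they are.

Things in the scene. Friction and masses are not known exactly. Their poses are not given: they have to be found in the camera images.
- vee_block: Dark steel vee block, 40 (x) x 42 (y) x 50 (z) mm, 0.4 to 0.7 kg, with a V groove running along its y in the top. Its x faces are plain: grasp across x (40 mm). Origin at the centre of its underside, z up as it stands.
- steel_block: Plain light steel bench block, flat and smooth, 52 x 52 x 28 mm high, 0.45 to 0.8 kg. Grasp across x or y (52 mm). Origin at the centre of its underside, z up as it stands.
- grooved_block: Light steel forming block, 48 x 48 x 30 mm high, 0.35 to 0.65 kg, with rounded grooves along its y in the top. Its x faces are plain: grasp across x (48 mm). Origin at the centre of its underside, z up as it stands.
- rubber_block: White polishing block, 28 (x) x 58 (y) x 18 mm high, light and loose. Bystander: leave it. Origin at the centre of its underside, z up as it stands.
- fire_block: Brown rough piece of fire brick, 37 (x) x 51 (y) x 26 mm high, very light and loose. Bystander: leave it. Origin at the centre of its underside, z up as it stands.
- rod_tray: Fixed dark wooden kit tray, 78 (x) x 123 (y) mm, with three round brass rods, 8 x 60 mm, fixed in a bay centred at y = +59 mm, up to 8 mm above the tray floor. Origin on the bench under the centre of its empty square nest, 68 x 68 mm inside, grey felt floor at z = 6 mm; walls 5 mm thick, tops at z = 11 mm. x, y along the nest sides, yaw within 0.25 rad of the world.
- sheet_tray: Fixed dark wooden kit tray, 78 (x) x 123 (y) mm, with flat brass sheet, 56 x 32 mm, fixed in a bay centred at y = +59 mm, up to 8 mm above the tray floor. Origin on the bench under the centre of its empty square nest, 68 x 68 mm inside, grey felt floor at z = 6 mm; walls 5 mm thick, tops at z = 11 mm. x, y along the nest sides, yaw within 0.25 rad of the world.
- ring_tray: Fixed dark wooden kit tray, 78 (x) x 123 (y) mm, with two flat-lying rings, 21 mm across, fixed in a bay centred at y = +59 mm, up to 8 mm above the tray floor. Origin on the bench under the centre of its empty square nest, 68 x 68 mm inside, grey felt floor at z = 6 mm; walls 5 mm thick, tops at z = 11 mm. x, y along the nest sides, yaw within 0.25 rad of the world.
Things that resemble listed ones, but are neither listed nor needed, are in the scene too. Leave any orange look-alike of the grooved_block alone.

How it is judged:
By the outcome, as a careful person would: the job done as asked, in the order asked, and still so for the second after the job is handed in, with the robot touching nothing.
It also fails if it takes over 77 s, if anything falls off the work surface, if the arm or the gripper's body presses on something with over 40 N, if the wrist force passes 120 N, or if a joint passes its speed limit or range.

ROBOT

A 7-joint arm with a two-finger parallel gripper is mounted at the origin on a cart in front of the work surface, level with it; the furniture and walls round the work are solid. World frame = base frame: x ahead of the robot, y to its left, z up, the work surface at z = 0. Lengths are in m, angles in rad, forces in N, time in s.
With the tool pointing down it reaches from about 0.425 to 0.925 m from the base axis. Payload 6.8 kg.
Tool frame: the origin (TCP) lies at the very end of the fingers, on their centre line; the grasp point (between the pads) lies 19 mm behind it (tcp_to_grasp is the distance from the TCP to the grasp point, in m); z points along the fingers, y is the direction in which the jaws open and shut (so a half turn about z gives the same grasp; the last joint's range is limited). The gripper opens to 85 mm and grips with 20 to 120 N. Pads are 22 mm wide; open, the fingers measure 114 mm over their backs; the gripper's body (76 mm by 85 mm) begins 54 mm behind the grasp point. The pads swing forward as they close: fully open they stand 13 mm farther back than shut.
Start: joints at [1.223, 0.477, 0.022, 1.555, -0.011, 1.109, -0.083], TCP at [0.16, -0.656, 0.231] pointing down, gripper open.
Joint ranges: [-2.96, 2.96], [-0.34, 2.1], [-1.41, 1.46], [0.24, 2.44], [-1.37, 4.51], [0.17, 1.92], [-2.96, 2.96]. Speed limits (rad/s): [2.39, 2.39, 3.14, 3.14, 3.14, 3.14, 3.14].

INTERFACE

Orientations are given as a unit quaternion [w, x, y, z].
In Python, from station import * gives the robot as it stands.
- The arm moves only by the tool apply_moves, never from a script. Its argument "increments" is one flat list of numbers, 5 for each row, row after row: the finger opening in mm, from 0 to 85.4, then the shift along the tool's x, y, z in mm, then the turn about the tool's z in degrees. In form: [claw, tx, ty, tz, roll, claw, tx, ty, tz, roll, ...]. A call has 1 to 12 rows; each row shifts and turns the pose as measured when the row begins, along the tool's axes as they then stand; what a row does not reach is not made up. A row lasts 1/8 s, in which the tool goes at most 62.5 mm and 10.7 degrees, less where a joint would pass 70% of its speed; a pose out of reach is approached as far as the arm can. A call with a gripper value outside its range is refused whole. The fingers move at their own pace and stop on an object; "squeeze" is the grip in N (left out, the last holds). Time passes only in rows, so rows that do not move let the fingers close. It gives the time, the measured TCP pose, the force and the opening at its end, in the units of the state.
- get_obs(): the state, without advancing time (a new reading comes with each control period).
- read_camera(name): name is "side" or "top"; returns (picture, depth): 400x640x3 uint8, blue, green, red; 400x640 float32, m along the optical axis (not along the pixel's ray), 0 where there is no reading.
- get_calibration(name): a dict with "mtx" (3x3 intrinsics, pixels), "D" ([k1, k2, p1, p2, k3] as OpenCV has them; the pictures are not rectified), "camera_from_world" (4x4, takes a point from world to camera coordinates). Camera axes: x right, y down, z forward; pixel columns grow to the right and rows downward; lengths in m; the calibration is good to about 2 mm. A picture is of the moment at which its call begins. get_calibration takes no time and is no camera call.
- hand_in(): hands the job in, once; it reports no verdict.
Trained networks look in the newest picture that a camera, given by its name, has taken for a name from the list of things; names that differ only in an ending like _2 or _b are one class to them, and where a whole thing is asked for, a point or a joint stands for the part that bears it (a point fixed in the world has none). Each returns a list of dicts, best first, with "p" (0 to 1); they miss things now and then, are a little off and sometimes report something else, mostly with a low value. They report only what shows in the picture. A call takes as long as a camera call. They do not tell look-alikes from the thing itself.
- outline_of(camera, thing): "pixels" (400x640 bool, what is visible of it) and "extent" ([centre column, centre row, width, height] in pixels, round what is visible of it).
The state is a dict: "t": time; "q": joint angles; "joint_vel": joint speeds; "joint_torque": joint torques, N m; "eef_pos": TCP position; "tool_rot": TCP orientation; "contact_force": force on the tool from outside, world axes, zero at the start; "torque": the same for the moment, N m; "gripper_width": opening from 0.0 (shut) to 1.0 (fully open).
Only numpy, scipy, OpenCV 4.12 (cv2) and the standard library are available. Lean on these libraries where they do the work, as an engineer would, in place of code of your own. Each camera call takes 0.05 s, during which the arm holds its last target.

## Working session

There is one attempt and no reset: what is moved stays moved. The work goes in short steps, Python scripts to look and compute and a tool call to move; the robot and the scene stay as the last step left them, time stands still between calls to the robot, and variables do not carry over. Pictures are saved under pics/ and viewed, and the job is handed in when it is done.

Besides the shell and the picture viewer there is one more tool, called after ">>>" as name(argument=value, ...) on one line, values as JSON. apply_moves: Moves the arm, as the interface text tells. Its arguments: {"type":"object","properties":{"increments":{"type":"array"},"squeeze":{"type":"number"}},"required":["increments"]}

```bash
mkdir -p pics; ls; python3 - <<'E'
from station import *
import cv2
o=get_obs();print(o)
for n in("top","side"):
    p,d=read_camera(n);cv2.imwrite(f"pics/{n}0.png",p)
    c=get_calibration(n);print(n,c)
E
```

```text
pics
{'t': 0.0, 'q': array([ 1.2228947 ,  0.47780679,  0.02232978,  1.55643626, -0.01153621,
        1.10931295, -0.08311737]), 'joint_vel': array([ 0.00037293, -0.00073467,  0.00074087,  0.0004434 ,  0.00033526,
        0.00124279,  0.00048191]), 'joint_torque': array([ 3.17076660e-05, -5.96448541e+01,  1.60845000e+00, -2.81201595e+01,
        1.25332241e-02,  9.22433945e-03,  1.81033130e-06]), 'eef_pos': array([ 0.16018101, -0.65511076,  0.23032745]), 'tool_rot': array([-9.04070180e-04,  9.92820261e-01,  1.19612234e-01, -1.59223970e-04]), 'contact_force': array([-0.20330684, -0.3676278 , -0.12908163]), 'torque': array([-0.02179985, -0.01372303, -0.0224764 ]), 'gripper_width': 1.0033851853521305}
top {'mtx': array([[489.10192773,   0.        , 326.71940098],
       [  0.        , 489.10192773, 198.77552851],
       [  0.        ,   0.        ,   1.        ]]), 'D': array([-0.03314334,  0.        ,  0.        ,  0.        ,  0.        ]), 'camera_from_world': array([[-0.02453325, -0.99956626, -0.01629146, -0.00735979],
       [-0.98287076,  0.0270946 , -0.18229356,  0.51806837],
       [ 0.1826559 ,  0.01154015, -0.98310917,  1.26759145],
       [ 0.        ,  0.        ,  0.        ,  1.        ]])}
side {'mtx': array([[484.22956549,   0.        , 316.83700854],
       [  0.        , 484.22956549, 207.17634379],
       [  0.        ,   0.        ,   1.        ]]), 'D': array([-0.06197892,  0.        ,  0.        ,  0.        ,  0.        ]), 'camera_from_world': array([[ 0.99628862,  0.08308602,  0.02248774, -0.51443825],
       [ 0.06206804, -0.51245222, -0.85646966, -0.02836043],
       [-0.05963677,  0.85468675, -0.5157073 ,  1.34884054],
       [ 0.        ,  0.        ,  0.        ,  1.        ]])}
```

View pics/top0.png

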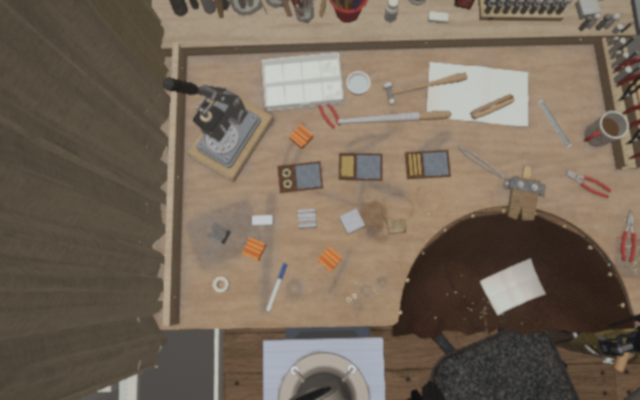

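View pics/side0.png

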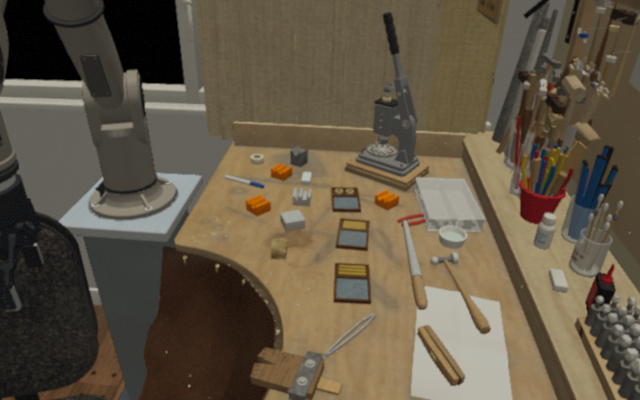

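```bash
cat > h.py <<'E'
from station import *
import cv2, numpy as np
from scipy.spatial.transform import Rotation as R
def topx(cal,uv,z):
    """pixels -> world points on plane z"""
    uv=np.asarray(uv,float).reshape(-1,1,2)
    n=cv2.undistortPoints(uv,cal["mtx"],cal["D"]).reshape(-1,2)
    M=cal["camera_from_world"];Rm=M[:3,:3];C=-Rm.T@M[:3,3]
    r=np.c_[n,np.ones(len(n))]@Rm
    s=(z-C[2])/r[:,2]
    return C+r*s[:,None]
def cloud(cal,d,mask):
    v,u=np.nonzero(mask&(d>0));dd=d[v,u]
    n=cv2.undistortPoints(np.c_[u,v].astype(float).reshape(-1,1,2),cal["mtx"],cal["D"]).reshape(-1,2)
    P=np.c_[n*dd[:,None],dd]
    M=cal["camera_from_world"]
    return (P-M[:3,3])@M[:3,:3],np.c_[u,v]
def proj(cal,P):
    M=cal["camera_from_world"]
    return cv2.projectPoints(np.asarray(P,float).reshape(-1,3),cv2.Rodrigues(M[:3,:3])[0],M[:3,3],cal["mtx"],cal["D"])[0].reshape(-1,2)
E
python3 - <<'E'
from h import *
import pickle
names=["vee_block","steel_block","grooved_block","rubber_block","fire_block","rod_tray","sheet_tray","ring_tray"]
out={}
for c in("top","side"):
    p,d=read_camera(c);cal=get_calibration(c);out[c]=(p,d)
    for n in names:
        r=outline_of(c,n);out[c,n]=r
        for e in r[:5]:
            P,_=cloud(cal,d,e["pixels"])
            print(c,n,round(e["p"],2),np.round(e["extent"]),e["pixels"].sum(),np.round(np.median(P,0),3) if len(P) else None, np.round(np.percentile(P[:,2],[5,95]),3) if len(P) else None)
pickle.dump(out,open("s0.pkl","wb"))
E
python3 - <<'E'
import cv2
p=cv2.imread('pics/top0.png');cv2.imwrite('pics/topc.png',cv2.resize(p[125:280,200:460],None,fx=3,fy=3,interpolation=2))
p=cv2.imread('pics/side0.png');cv2.imwrite('pics/sidec.png',cv2.resize(p[140:310,220:420],None,fx=3.5,fy=3.5,interpolation=2))
E
```

```text
top vee_block 0.82 [219. 235.  20.  19.] 280 [0.434 0.273 0.043] [0.011 0.052]
top steel_block 0.64 [350. 222.  24.  26.] 422 [ 0.46  -0.085  0.027] [0.001 0.031]
top steel_block 0.21 [307. 219.  16.  18.] 328 [0.472 0.037 0.025] [0.016 0.032]
top grooved_block 0.62 [254. 247.  25.  26.] 338 [0.392 0.181 0.025] [0.015 0.032]
top grooved_block 0.58 [330. 259.  24.  26.] 315 [ 0.359 -0.023  0.026] [0.017 0.033]
top grooved_block 0.57 [306. 216.  14.  19.] 279 [0.471 0.036 0.026] [0.018 0.032]
top grooved_block 0.57 [302. 137.  21.  23.] 321 [0.704 0.047 0.025] [0.012 0.033]
top rubber_block 0.6 [264. 221.  21.  11.] 200 [0.469 0.161 0.017] [0.011 0.022]
top fire_block 0.77 [396. 225.  19.  16.] 274 [ 0.442 -0.211  0.024] [-0.001  0.029]
top rod_tray 0.55 [427. 164.  53.  30.] 1210 [ 0.617 -0.306  0.007] [0.001 0.014]
top sheet_tray 0.63 [360. 167.  45.  29.] 1225 [ 0.616 -0.117  0.007] [0.001 0.013]
top ring_tray 0.75 [300. 178.  47.  38.] 1235 [0.592 0.056 0.007] [0.001 0.013]
side vee_block 0.59 [300. 158.  16.  19.] 292 [0.435 0.259 0.028] [0.001 0.048]
side grooved_block 0.89 [260. 208.  27.  16.] 369 [ 0.361 -0.036  0.021] [0.002 0.029]
side grooved_block 0.68 [302. 196.  19.  20.] 282 [0.469 0.013 0.021] [0.003 0.029]
side grooved_block 0.61 [281. 173.  23.  20.] 264 [0.391 0.165 0.02 ] [0.001 0.029]
side grooved_block 0.55 [387. 198.  25.  20.] 395 [0.704 0.037 0.02 ] [-0.001  0.03 ]
side grooved_block 0.21 [347. 199.  32.  24.] 685 [0.592 0.044 0.006] [0.003 0.012]
side fire_block 0.91 [279. 250.  17.  19.] 297 [ 0.444 -0.229  0.023] [0.002 0.026]
side rod_tray 0.93 [351. 283.  36.  38.] 1457 [ 0.617 -0.311  0.008] [0.004 0.013]
side sheet_tray 0.67 [347. 199.  32.  26.] 705 [0.591 0.044 0.006] [0.003 0.012]
side sheet_tray 0.63 [352. 236.  38.  36.] 998 [ 0.616 -0.124  0.007] [0.002 0.011]
side ring_tray 0.9 [346. 198.  31.  26.] 760 [0.59  0.042 0.006] [-0.     0.012]
```

View pics/topc.png

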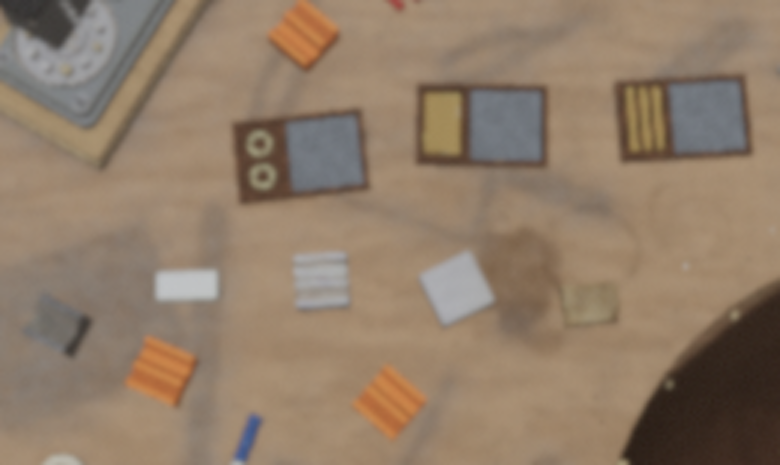

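View pics/sidec.png

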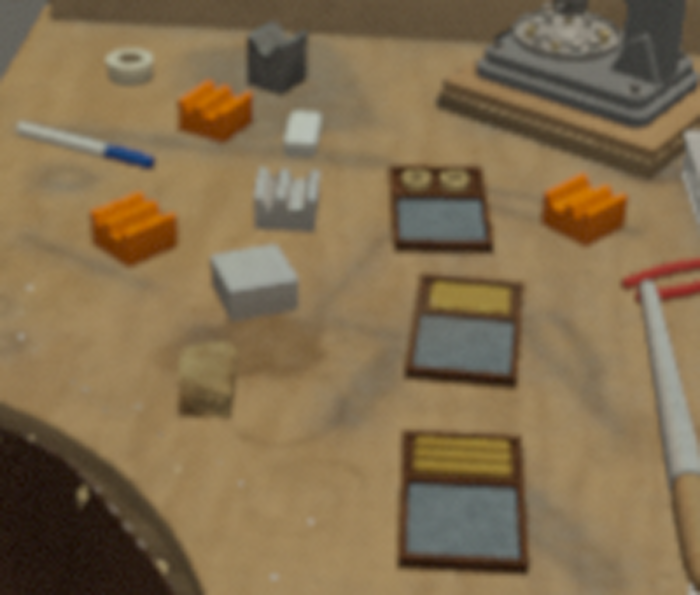

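```bash
cat > fit.py <<'E'
from h import *
from scipy.optimize import minimize
def box(sx,sy,z0,z1):
    return np.array([[a*sx/2,b*sy/2,z] for a in(-1,1) for b in(-1,1) for z in(z0,z1)])
def place(B,x,y,w):
    c,s=np.cos(w),np.sin(w);return np.c_[x+c*B[:,0]-s*B[:,1],y+s*B[:,0]+c*B[:,1],B[:,2]]
def sil(cal,P,k=8):
    q=(proj(cal,P)+0.5)*k
    o=np.zeros((400*k//1,1),np.uint8)
    return q
def iou(cal,P,mask,k=6):
    v,u=np.nonzero(mask);pad=12
    u0,v0=u.min()-pad,v.min()-pad;u1,v1=u.max()+pad,v.max()+pad
    m=np.repeat(np.repeat(mask[v0:v1,u0:u1],k,0),k,1)
    q=(proj(cal,P)-[u0,v0]+0.5)*k
    im=np.zeros(m.shape,np.uint8)
    cv2.fillConvexPoly(im,cv2.convexHull(np.round(q*16).astype(np.int32)),1,shift=4)
    im=im>0
    return (im&m).sum()/(im|m).sum()
def fit(views,B,x0):
    best=None
    for w in np.arange(-0.78,0.79,0.13):
        f=lambda a:-np.mean([iou(c,place(B,a[0],a[1],a[2]),m) for c,m in views])
        r=minimize(f,[x0[0],x0[1],w],method="Nelder-Mead",options=dict(initial_simplex=[[x0[0],x0[1],w],[x0[0]+.01,x0[1],w],[x0[0],x0[1]+.01,w],[x0[0],x0[1],w+.15]],xatol=1e-4,fatol=1e-4))
        if best is None or r.fun<best.fun:best=r
    return best.x,-best.fun
E
cat > a.py <<'E'
from fit import *
import pickle
out=pickle.load(open("s0.pkl","rb"))
cals={c:get_calibration(c) for c in("top","side")}
def near(c,n,xy):
    best=None
    for e in out[c,n]:
        P,_=cloud(cals[c],out[c][1],e["pixels"])
        if len(P) and np.hypot(*(np.median(P,0)[:2]-xy))<.04: return e["pixels"]
T={"vee_block":((40,42,0,50),(.434,.265)),"steel_block":((52,52,0,28),(.46,-.09)),"grooved_block":((48,48,0,30),(.471,.025))}
res={}
for n,(b,xy) in T.items():
    B=box(*[q/1000 for q in b])
    V={c:near(c,n,np.array(xy)) for c in cals}
    for cs in(("top",),("side",),("top","side")):
        v=[(cals[c],V[c]) for c in cs if V[c] is not None]
        if v:
            r=fit(v,B,xy);print(n,cs,np.round(r[0],4),round(r[1],3))
            res[n]=(B,r[0])
# trays: dark wood + felt silhouette
for n,xy in {"rod_tray":(.617,-.33),"sheet_tray":(.616,-.135),"ring_tray":(.592,.035)}.items():
    # outline: x +-39, y -39..84
    B=box(.078,.123,0,.011);B[:,1]+=.0225
    for cs in(("top",),("side",),("top","side")):
        v=[]
        for c in cs:
            m=near(c,n,np.array([xy[0],xy[1]+.02]))
            if m is not None:v.append((cals[c],m))
        if v:
            r=fit(v,B,xy);print(n,cs,np.round(r[0],4),round(r[1],3)); res[n]=(B,r[0])
pickle.dump(res,open("fit.pkl","wb"))
for c,(x0,x1,y0,y1) in {"top":(200,460,125,280),"side":(220,420,140,310)}.items():
    k=4 if c=="side" else 3
    im=cv2.resize(out[c][0][y0:y1,x0:x1],None,fx=k,fy=k,interpolation=2).copy()
    for n,(B,a) in res.items():
        q=(proj(cals[c],place(B,*a))-[x0,y0]+.5)*k
        for i in range(8):
            for j in range(i):
                if bin(i^j).count("1")==1: cv2.line(im,tuple(map(int,q[i])),tuple(map(int,q[j])),(0,255,0),1)
    cv2.imwrite(f"pics/fit_{c}.png",im[:600,:800])
E
python3 a.py
```

```text
vee_block ('top',) [0.4366 0.276  1.052 ] 0.883
vee_block ('side',) [ 0.4347  0.2685 -0.468 ] 0.884
vee_block ('top', 'side') [ 0.4344  0.2734 -0.5275] 0.847
steel_block ('top',) [ 0.4616 -0.0849  0.4428] 0.926
steel_block ('top', 'side') [ 0.4616 -0.0849  0.4428] 0.926
grooved_block ('top',) [0.4724 0.0361 0.1489] 0.809
grooved_block ('side',) [0.4694 0.0317 0.0202] 0.846
grooved_block ('top', 'side') [0.4693 0.0347 0.0233] 0.8
rod_tray ('top',) [ 0.619  -0.3274  0.0285] 0.957
rod_tray ('side',) [ 0.6168 -0.3278  0.0415] 0.953
rod_tray ('top', 'side') [ 0.6177 -0.3276  0.0234] 0.944
sheet_tray ('top',) [ 0.6155 -0.1392 -0.0522] 0.966
sheet_tray ('side',) [ 0.6145 -0.1411 -0.054 ] 0.959
sheet_tray ('top', 'side') [ 0.6149 -0.1395 -0.0543] 0.955
ring_tray ('top',) [0.5953 0.0325 0.1061] 0.957
ring_tray ('side',) [0.5925 0.0245 0.113 ] 0.958
ring_tray ('top', 'side') [0.594  0.0309 0.1193] 0.905
```

View pics/fit_top.png

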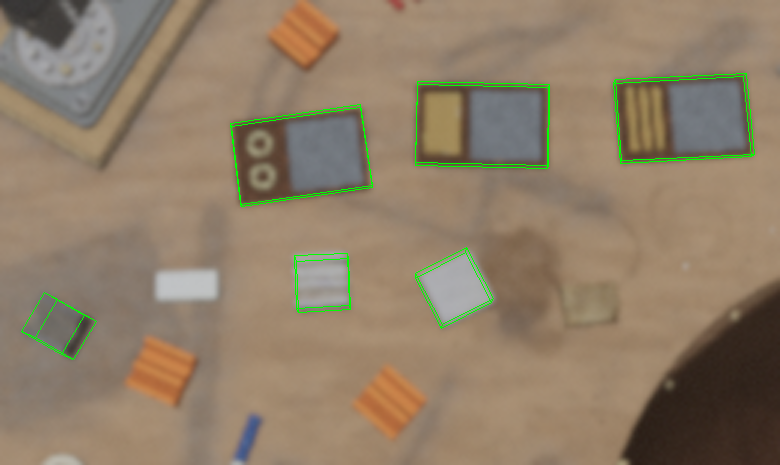

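View pics/fit_side.png

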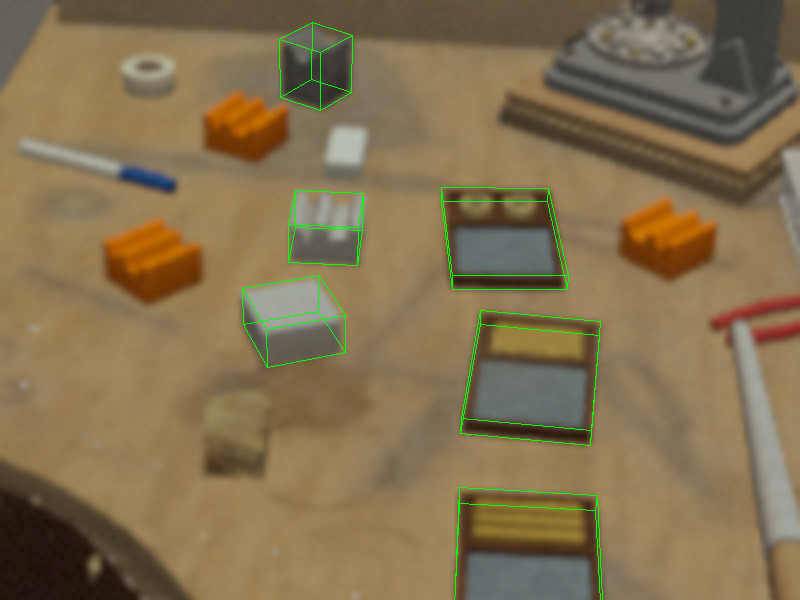

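```bash
python3 - <<'E'
import cv2,numpy as np
a=cv2.imread('pics/top0.png')[215:255,195:245];b=cv2.imread('pics/side0.png')[135:185,275:325]
f=lambda p:np.clip(cv2.resize(p,(400,400),interpolation=2).astype(float)*1.8,0,255).astype(np.uint8)
c=cv2.imread('pics/top0.png')[200:240,285:335]
cv2.imwrite('pics/veez.png',np.hstack([f(a),f(b)]))
E
```

```text
(no output)
```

View pics/veez.png

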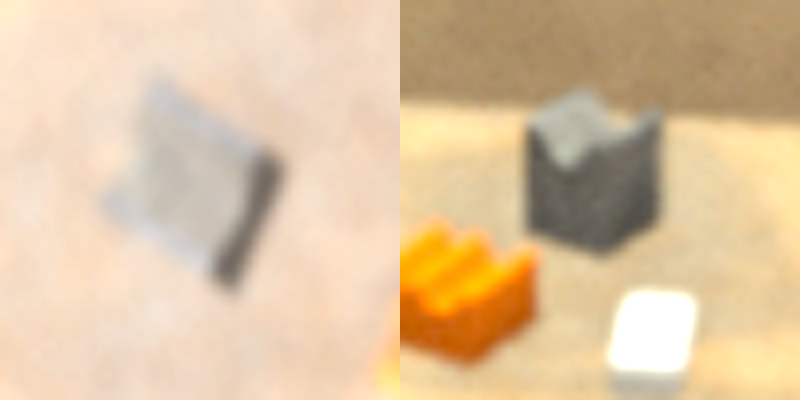

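```bash
cat > go.py <<'E'
from h import *
import sys
# usage: go.py claw  x y z thetaRad n  [x y z theta n ...]
o=get_obs();p=o["eef_pos"].copy();q=o["tool_rot"]
Rm=R.from_quat([q[1],q[2],q[3],q[0]]).as_matrix()
th=np.arctan2(Rm[1,0],Rm[0,0])
print("t",round(o["t"],2),"p",np.round(p,4),"th",round(th,3),"tilt",round(np.degrees(np.arccos(-Rm[2,2])),2),"F",np.round(o["contact_force"],1),"w",round(o["gripper_width"]*85.4,1),"q",np.round(o["q"],2))
a=list(map(float,sys.argv[2:]));claw=float(sys.argv[1]) if len(sys.argv)>1 else 85
rows=[]
for i in range(0,len(a),5):
    x,y,z,t,n=a[i:i+5];n=int(n)
    dt=(t-th)/n;d=(np.array([x,y,z])-p)/n
    for k in range(n):
        # tool x=(c,s,0) y=(s,-c,0) z=(0,0,-1)
        c,s=np.cos(th),np.sin(th)
        rows.append([claw,round((c*d[0]+s*d[1])*1000),round((s*d[0]-c*d[1])*1000),round(-d[2]*1000),round(-np.degrees(dt),1)])
        th+=dt
    p=np.array([x,y,z])
for r in rows:print(r)
E
python3 go.py 85 .45 -.30 .23 .6 10 .47 0 .23 .8 6 .435 .272 .2 1.08 6
```

```text
t 1.0 p [ 0.1603 -0.6557  0.2313] th 0.24 tilt 0.0 F [-0.1 -0.4  0.1] w 85.3 q [ 1.22  0.48  0.02  1.56 -0.01  1.11 -0.08]
[85.0, 37, -28, 0, np.float64(-2.1)]
[85.0, 38, -26, 0, np.float64(-2.1)]
[85.0, 38, -25, 0, np.float64(-2.1)]
[85.0, 39, -24, 0, np.float64(-2.1)]
[85.0, 40, -22, 0, np.float64(-2.1)]
[85.0, 41, -21, 0, np.float64(-2.1)]
[85.0, 42, -19, 0, np.float64(-2.1)]
[85.0, 42, -18, 0, np.float64(-2.1)]
[85.0, 43, -16, 0, np.float64(-2.1)]
[85.0, 43, -15, 0, np.float64(-2.1)]
[85.0, 31, -39, 0, np.float64(-1.9)]
[85.0, 32, -38, 0, np.float64(-1.9)]
[85.0, 34, -37, 0, np.float64(-1.9)]
[85.0, 35, -36, 0, np.float64(-1.9)]
[85.0, 36, -35, 0, np.float64(-1.9)]
[85.0, 37, -34, 0, np.float64(-1.9)]
[85.0, 28, -36, 5, np.float64(-2.7)]
[85.0, 30, -34, 5, np.float64(-2.7)]
[85.0, 32, -33, 5, np.float64(-2.7)]
[85.0, 33, -31, 5, np.float64(-2.7)]
[85.0, 35, -30, 5, np.float64(-2.7)]
[85.0, 36, -28, 5, np.float64(-2.7)]
```

>>> apply_moves(increments=[85, 37, -28, 0, -2, 85, 38, -26, 0, -2, 85, 38, -25, 0, -2, 85, 39, -24, 0, -2, 85, 40, -22, 0, -2, 85, 41, -21, 0, -2, 85, 42, -19, 0, -2, 85, 42, -18, 0, -2, 85, 43, -16, 0, -2, 85, 43, -15, 0, -2], squeeze=60)

```text
t: 2.25
eef_pos: [0.4558, -0.2937, 0.2317]
tool_rot: [0.003, 0.957, 0.291, -0.0]
contact_force: [0.5, -1.0, -0.2]
gripper_width: 0.997
```

```bash
python3 go.py 85 .47 0 .23 .8 6 .435 .272 .2 1.08 6
```

```text
t 2.25 p [ 0.4558 -0.2937  0.2317] th 0.591 tilt 0.32 F [ 0.5 -1.  -0.2] w 85.2 q [ 0.66  0.27 -0.24  1.86  0.08  1.01 -0.6 ]
[85.0, 29, -39, 0, np.float64(-2.0)]
[85.0, 31, -38, 0, np.float64(-2.0)]
[85.0, 32, -37, 0, np.float64(-2.0)]
[85.0, 33, -36, 0, np.float64(-2.0)]
[85.0, 34, -35, 0, np.float64(-2.0)]
[85.0, 36, -34, 0, np.float64(-2.0)]
[85.0, 28, -36, 5, np.float64(-2.7)]
[85.0, 30, -34, 5, np.float64(-2.7)]
[85.0, 32, -33, 5, np.float64(-2.7)]
[85.0, 33, -31, 5, np.float64(-2.7)]
[85.0, 35, -30, 5, np.float64(-2.7)]
[85.0, 36, -28, 5, np.float64(-2.7)]
```

>>> apply_moves(increments=[85, 29, -39, 0, -2, 85, 31, -38, 0, -2, 85, 32, -37, 0, -2, 85, 33, -36, 0, -2, 85, 34, -35, 0, -2, 85, 36, -34, 0, -2, 85, 28, -36, 5, -3, 85, 30, -34, 5, -3, 85, 32, -33, 5, -3, 85, 33, -31, 5, -3, 85, 35, -30, 5, -3, 85, 36, -28, 5, -2])

```text
t: 3.75
eef_pos: [0.4308, 0.2881, 0.201]
tool_rot: [0.006, 0.849, 0.528, 0.004]
contact_force: [0.4, -0.2, -0.6]
gripper_width: 0.996
```

```bash
python3 go.py 85 .4355 .272 .12 1.08 4; python3 - <<'E'
from h import *
p,d=read_camera("side");cv2.imwrite("pics/v1.png",cv2.resize(p[60:260,180:440],None,fx=3,fy=3))
E
```

```text
t 3.75 p [0.4308 0.2881 0.201 ] th 1.112 tilt 0.86 F [ 0.4 -0.2 -0.6] w 85.0 q [-0.15  0.32 -0.67  1.93  0.26  0.97 -1.41]
[85.0, -3, 3, 20, np.float64(0.5)]
[85.0, -3, 3, 20, np.float64(0.5)]
[85.0, -3, 3, 20, np.float64(0.5)]
[85.0, -3, 3, 20, np.float64(0.5)]
```

View pics/v1.png

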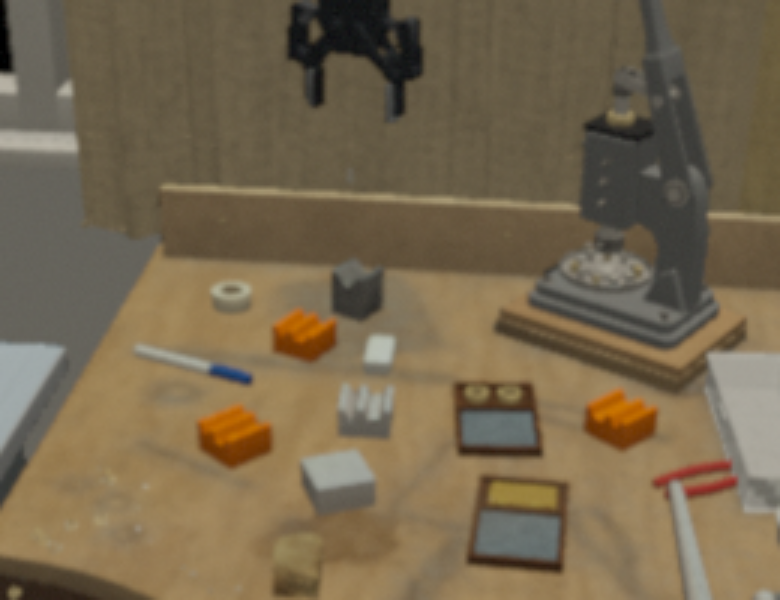

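>>> apply_moves(increments=[85, -3, 3, 20, 1, 85, -3, 3, 20, 0, 85, -3, 3, 20, 1, 85, -3, 3, 20, 0, 85, 0, 0, 0, 0])

```text
t: 4.42
eef_pos: [0.4349, 0.2813, 0.1199]
tool_rot: [0.003, 0.855, 0.518, 0.007]
contact_force: [-0.5, -0.7, -0.2]
gripper_width: 1.0
```

```bash
python3 go.py 85 .4355 .272 .07 1.08 2 .4355 .272 0.009 1.08 4
```

```text
t 4.42 p [0.4349 0.2813 0.1199] th 1.089 tilt 0.85 F [-0.5 -0.7 -0.2] w 85.4 q [-0.19  0.43 -0.62  2.01  0.35  0.8  -1.5 ]
[85.0, -4, 2, 25, np.float64(0.2)]
[85.0, -4, 2, 25, np.float64(0.2)]
[85.0, 0, 0, 15, np.float64(-0.0)]
[85.0, 0, 0, 15, np.float64(-0.0)]
[85.0, 0, 0, 15, np.float64(-0.0)]
[85.0, 0, 0, 15, np.float64(-0.0)]
```

>>> apply_moves(increments=[85, -5, 2, 20, 0, 85, -4, 2, 20, 0, 85, 0, 0, 0, 0])

```text
t: 4.8
eef_pos: [0.4367, 0.2729, 0.0821]
tool_rot: [0.003, 0.856, 0.518, 0.009]
contact_force: [0.3, 0.2, -0.2]
gripper_width: 0.998
```

```bash
python3 go.py 85 .4355 .272 0.009 1.08 5; python3 - <<'E'
from h import *
p,d=read_camera("side");cv2.imwrite("pics/v2.png",cv2.resize(p[100:200,240:360],None,fx=6,fy=6,interpolation=2))
p,d=read_camera("top");cv2.imwrite("pics/v2t.png",cv2.resize(p[190:270,180:280],None,fx=6,fy=6,interpolation=2))
E
```

```text
t 4.8 p [0.4367 0.2729 0.0821] th 1.088 tilt 1.1 F [ 0.3  0.2 -0.2] w 85.2 q [-0.21  0.48 -0.59  2.04  0.41  0.72 -1.54]
[85.0, 0, 0, 15, np.float64(0.1)]
[85.0, 0, 0, 15, np.float64(0.1)]
[85.0, 0, 0, 15, np.float64(0.1)]
[85.0, 0, 0, 15, np.float64(0.1)]
[85.0, 0, 0, 15, np.float64(0.1)]
```

View pics/v2.png

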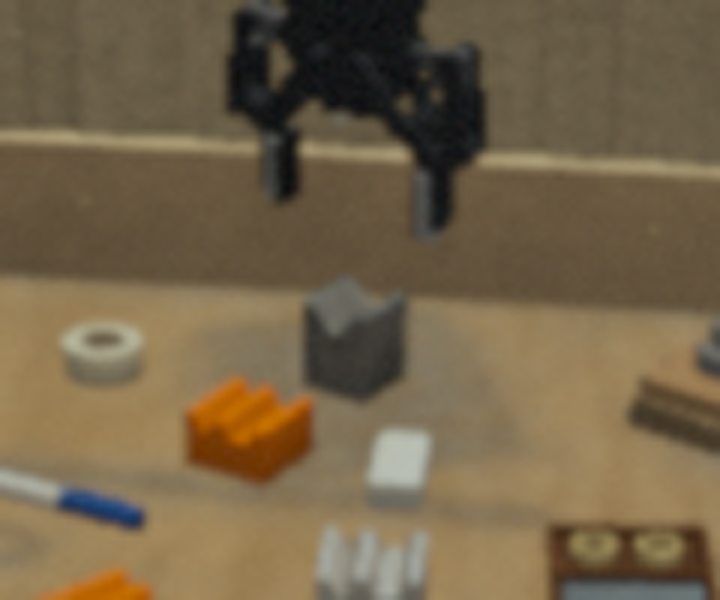

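View pics/v2t.png

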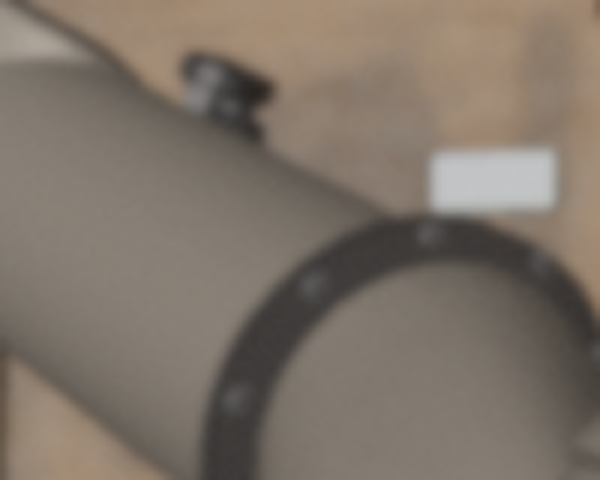

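>>> apply_moves(increments=[85, 0, 0, 18, 0, 85, 0, 0, 18, 0, 85, 0, 0, 18, 0, 85, 0, 0, 18, 0, 85, 0, 0, 0, 0])

```text
t: 5.52
eef_pos: [0.4397, 0.2756, 0.0073]
tool_rot: [0.003, 0.855, 0.518, 0.011]
contact_force: [-0.1, -0.8, -0.9]
gripper_width: 0.995
```

```bash
python3 go.py 85 .4355 .272 0.008 1.08 1
```

```text
t 5.53 p [0.4397 0.2756 0.0073] th 1.089 tilt 1.33 F [-0.1 -0.8 -0.9] w 85.0 q [-0.29  0.6  -0.49  2.07  0.53  0.58 -1.64]
[85.0, -5, -2, -1, np.float64(0.5)]
```

>>> apply_moves(increments=[85, -5, -2, -1, 0, 60, 0, 0, 0, 0, 45, 0, 0, 0, 0, 30, 0, 0, 0, 0, 30, 0, 0, 0, 0, 30, 0, 0, 0, 0, 30, 0, 0, 0, 0], squeeze=60)

```text
t: 6.4
eef_pos: [0.4357, 0.2722, 0.0093]
tool_rot: [0.003, 0.855, 0.518, 0.012]
contact_force: [0.3, 0.1, -0.8]
gripper_width: 0.458
```

```bash
python3 go.py 30 .437 .272 0.05 1.08 3
```

```text
t 6.4 p [0.4357 0.2722 0.0093] th 1.089 tilt 1.42 F [ 0.3  0.1 -0.8] w 39.1 q [-0.29  0.59 -0.5   2.08  0.53  0.57 -1.64]
[30.0, 0, 0, -14, np.float64(0.2)]
[30.0, 0, 0, -14, np.float64(0.2)]
[30.0, 0, 0, -14, np.float64(0.2)]
```

>>> apply_moves(increments=[20, 0, 0, -10, 0, 20, 0, 0, -20, 0, 20, 0, 0, -30, 0, 20, 0, 0, -30, 0, 20, 0, 0, -30, 0, 20, 0, 0, -20, 0])

```text
t: 7.15
eef_pos: [0.4294, 0.2686, 0.1529]
tool_rot: [0.003, 0.855, 0.518, 0.008]
contact_force: [0.3, -0.6, -3.6]
gripper_width: 0.456
```

```bash
python3 go.py 20 .56 .05 .15 1.3 6 .618 -.328 .12 1.6 9; python3 - <<'E'
from h import *
p,d=read_camera("side");cv2.imwrite("pics/v3.png",cv2.resize(p[60:200,220:400],None,fx=4,fy=4,interpolation=2))
E
```

```text
t 7.15 p [0.4294 0.2686 0.1529] th 1.09 tilt 0.97 F [ 0.3 -0.6 -3.6] w 38.9 q [-0.14  0.36 -0.66  2.01  0.3   0.85 -1.45]
[20.0, -22, 36, 0, np.float64(-2.0)]
[20.0, -23, 35, 0, np.float64(-2.0)]
[20.0, -25, 35, 0, np.float64(-2.0)]
[20.0, -26, 34, 0, np.float64(-2.0)]
[20.0, -27, 33, 0, np.float64(-2.0)]
[20.0, -28, 32, 0, np.float64(-2.0)]
[20.0, -39, 17, 3, np.float64(-1.9)]
[20.0, -39, 16, 3, np.float64(-1.9)]
[20.0, -40, 15, 3, np.float64(-1.9)]
[20.0, -40, 13, 3, np.float64(-1.9)]
[20.0, -41, 12, 3, np.float64(-1.9)]
[20.0, -41, 11, 3, np.float64(-1.9)]
[20.0, -41, 9, 3, np.float64(-1.9)]
[20.0, -42, 8, 3, np.float64(-1.9)]
[20.0, -42, 7, 3, np.float64(-1.9)]
```

View pics/v3.png

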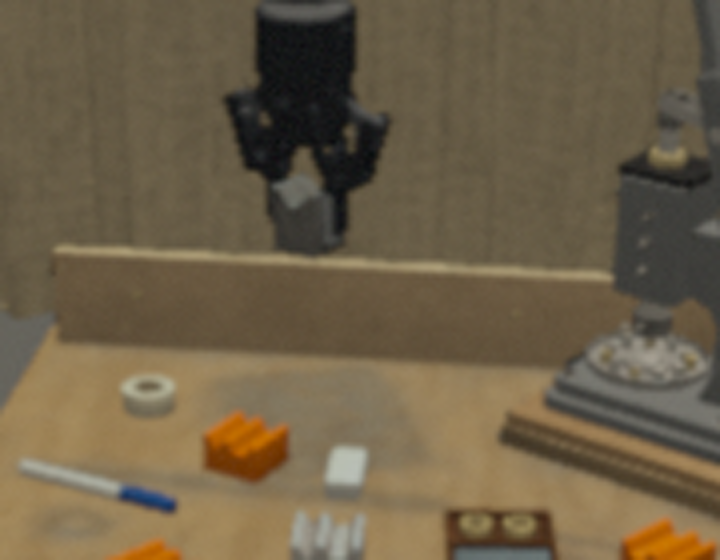

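>>> apply_moves(increments=[20, -22, 36, 0, -2, 20, -23, 35, 0, -2, 20, -25, 35, 0, -2, 20, -26, 34, 0, -2, 20, -27, 33, 0, -2, 20, -28, 32, 0, -2, 20, -39, 17, 3, -2, 20, -39, 16, 3, -2, 20, -40, 15, 3, -2, 20, -40, 13, 3, -2, 20, -41, 12, 3, -2, 20, -41, 11, 3, -2])

```text
t: 8.7
eef_pos: [0.605, -0.2095, 0.133]
tool_rot: [0.001, 0.72, 0.694, 0.007]
contact_force: [0.1, 0.0, -4.3]
gripper_width: 0.458
```

```bash
python3 go.py 20 .618 -.328 .1 1.6 5
```

```text
t 8.7 p [ 0.605  -0.2095  0.133 ] th 1.534 tilt 0.79 F [ 0.1  0.  -4.3] w 39.1 q [ 0.66  0.59 -0.58  1.7   0.37  0.95 -0.1 ]
[20.0, -24, 3, 7, np.float64(-0.8)]
[20.0, -24, 3, 7, np.float64(-0.8)]
[20.0, -24, 3, 7, np.float64(-0.8)]
[20.0, -24, 3, 7, np.float64(-0.8)]
[20.0, -24, 2, 7, np.float64(-0.8)]
```

>>> apply_moves(increments=[20, -24, 3, 9, -1, 20, -24, 3, 9, -1, 20, -24, 3, 9, -1, 20, -24, 3, 9, -1, 20, -24, 2, 9, 0, 20, 0, 0, 0, 0])

```text
t: 9.45
eef_pos: [0.6137, -0.3393, 0.0796]
tool_rot: [-0.002, 0.697, 0.717, 0.004]
contact_force: [-0.4, 0.3, -4.8]
gripper_width: 0.461
```

```bash
python3 go.py 20 .618 -.328 .03 1.6 5; python3 - <<'E'
from h import *
for c in("side","top"):
    p,d=read_camera(c)
    q=p[180:320,270:450] if c=="side" else p[120:210,370:490]
    cv2.imwrite(f"pics/v4{c}.png",cv2.resize(q,(720,540),interpolation=2))
E
```

```text
t 9.45 p [ 0.6137 -0.3393  0.0796] th 1.599 tilt 0.49 F [-0.4  0.3 -4.8] w 39.4 q [ 0.78  0.74 -0.54  1.57  0.43  0.96  0.13]
[20.0, 2, 1, 10, np.float64(-0.0)]
[20.0, 2, 1, 10, np.float64(-0.0)]
[20.0, 2, 1, 10, np.float64(-0.0)]
[20.0, 2, 1, 10, np.float64(-0.0)]
[20.0, 2, 1, 10, np.float64(-0.0)]
```

View pics/v4side.png

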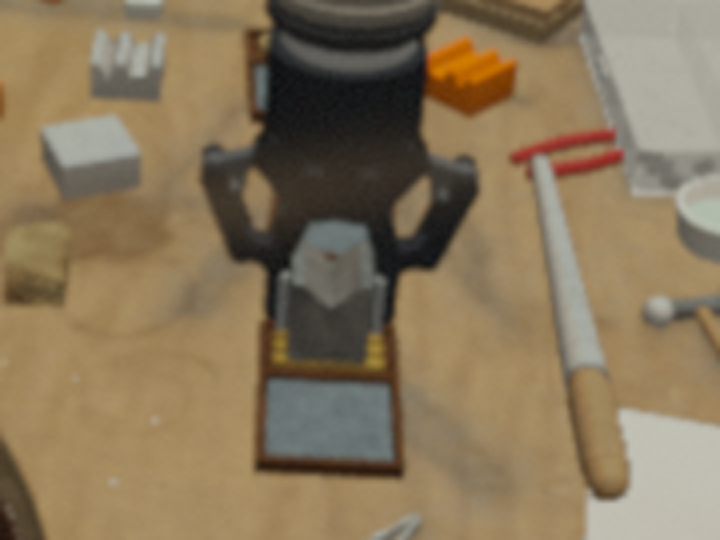

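View pics/v4top.png

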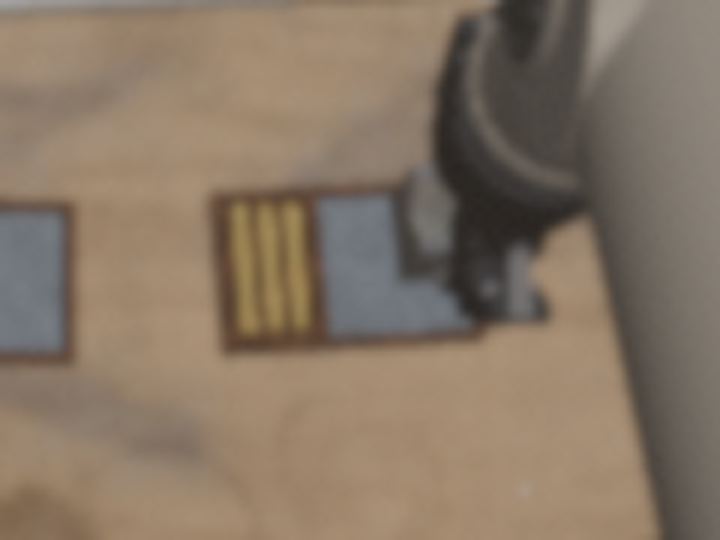

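>>> apply_moves(increments=[20, 4, 1, 12, 0, 20, 3, 1, 12, 0, 20, 3, 1, 12, 0, 20, 2, 1, 10, 0, 20, 0, 0, 0, 0])

```text
t: 10.18
eef_pos: [0.6198, -0.318, 0.0316]
tool_rot: [-0.003, 0.694, 0.72, 0.006]
contact_force: [-0.2, -1.7, -4.2]
gripper_width: 0.459
```

```bash
python3 go.py 20 .618 -.328 .023 1.6 2; python3 - <<'E'
from h import *
for c in("side","top"):
    p,d=read_camera(c)
    q=p[180:320,270:450] if c=="side" else p[120:210,370:490]
    cv2.imwrite(f"pics/v5{c}.png",cv2.resize(q,(720,540),interpolation=2))
E
```

```text
t 10.18 p [ 0.6198 -0.318   0.0316] th 1.607 tilt 0.73 F [-0.2 -1.7 -4.2] w 39.2 q [ 0.74  0.79 -0.52  1.6   0.46  0.88  0.08]
[20.0, -5, -1, 4, np.float64(0.2)]
[20.0, -5, -1, 4, np.float64(0.2)]
```

View pics/v5side.png

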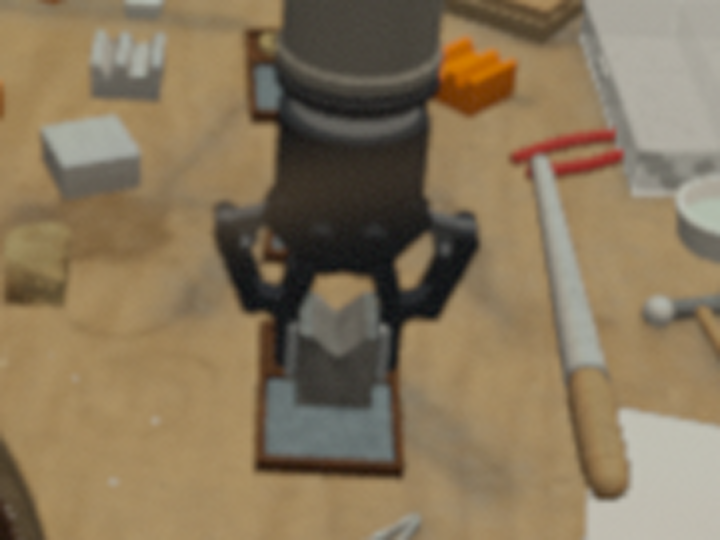

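View pics/v5top.png

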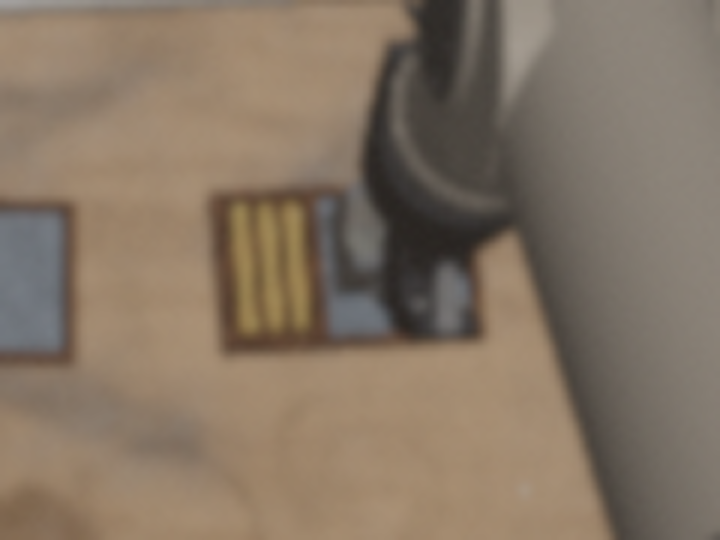

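>>> apply_moves(increments=[20, -5, -1, 2, 0, 20, -4, 0, 2, 0, 20, 0, 0, 0, 0, 20, 0, 0, 0, 0])

```text
t: 10.78
eef_pos: [0.6202, -0.3302, 0.0299]
tool_rot: [-0.001, 0.695, 0.719, 0.006]
contact_force: [-0.1, 0.3, -4.5]
gripper_width: 0.459
```

```bash
python3 go.py 20 .618 -.328 .023 1.6 1
```

```text
t 10.78 p [ 0.6202 -0.3302  0.0299] th 1.605 tilt 0.69 F [-0.1  0.3 -4.5] w 39.2 q [ 0.75  0.8  -0.52  1.59  0.46  0.88  0.1 ]
[20.0, 2, -2, 7, np.float64(0.3)]
```

>>> apply_moves(increments=[20, 1, -1, 4, 0, 20, 1, -1, 3, 0, 20, 0, 0, 3, 0, 20, 0, 0, 1, 0, 20, 0, 0, 0, 0])

```text
t: 11.4
eef_pos: [0.6181, -0.3274, 0.018]
tool_rot: [-0.001, 0.695, 0.719, 0.006]
contact_force: [0.1, 0.5, -4.3]
gripper_width: 0.458
```

```bash
python3 go.py 20 .618 -.328 .0155 1.6 1
```

```text
t 11.4 p [ 0.6181 -0.3274  0.018 ] th 1.605 tilt 0.7 F [ 0.1  0.5 -4.3] w 39.1 q [ 0.75  0.81 -0.52  1.6   0.47  0.86  0.09]
[20.0, -1, 0, 2, np.float64(0.3)]
```

>>> apply_moves(increments=[20, 0, 0, 1, 0, 20, 0, 0, 1, 0, 20, 0, 0, 0, 0])

```text
t: 11.78
eef_pos: [0.6183, -0.3275, 0.016]
tool_rot: [-0.001, 0.695, 0.719, 0.006]
contact_force: [0.7, -0.2, -4.3]
gripper_width: 0.455
```

```bash
python3 go.py
```

```text
t 11.78 p [ 0.6183 -0.3275  0.016 ] th 1.605 tilt 0.7 F [ 0.7 -0.2 -4.3] w 38.8 q [ 0.74  0.81 -0.51  1.6   0.47  0.86  0.08]
```

>>> apply_moves(increments=[20, 0, 0, 0.7, 0, 20, 0, 0, 0.7, 0, 20, 0, 0, 0.5, 0])

```text
t: 12.15
eef_pos: [0.6184, -0.3276, 0.0154]
tool_rot: [-0.0, 0.695, 0.719, 0.006]
contact_force: [-3.0, 0.5, 2.4]
gripper_width: 0.455
```

```bash
python3 go.py
```

```text
t 12.15 p [ 0.6184 -0.3276  0.0154] th 1.605 tilt 0.68 F [-3.   0.5  2.4] w 38.9 q [ 0.74  0.81 -0.51  1.6   0.47  0.86  0.08]
```

>>> apply_moves(increments=[20, 0, 0, 0.5, 0, 39, 0, 0, 0, 0, 41, 0, 0, 0, 0, 44, 0, 0, 0, 0, 55, 0, 0, 0, 0, 85, 0, 0, 0, 0, 85, 0, 0, 0, 0])

```text
t: 13.02
eef_pos: [0.6205, -0.328, 0.016]
tool_rot: [0.001, 0.695, 0.719, 0.007]
contact_force: [0.1, 0.2, 0.6]
gripper_width: 0.996
```

```bash
python3 go.py
```

```text
t 13.03 p [ 0.6205 -0.328   0.016 ] th 1.605 tilt 0.82 F [0.1 0.2 0.6] w 85.0 q [ 0.74  0.81 -0.51  1.6   0.48  0.85  0.08]
```

>>> apply_moves(increments=[85, 0, 0, -12, 0, 85, 0, 0, -22, 0, 85, 0, 0, -30, 0, 85, 0, 0, -30, 0, 85, 0, 0, -30, 0, 85, 0, 0, -15, 0, 85, 0, 0, 0, 0])

```text
t: 13.9
eef_pos: [0.6203, -0.3293, 0.1682]
tool_rot: [0.005, 0.695, 0.719, 0.008]
contact_force: [-0.1, -0.5, -0.5]
gripper_width: 0.996
```

```bash
python3 go.py 85 .462 -.085 .13 2.01 9; python3 - <<'E'
from h import *
for c in("side",):
    p,d=read_camera(c)
    q=p[180:320,270:450] if c=="side" else p[120:210,370:490]
    cv2.imwrite(f"pics/v6{c}.png",cv2.resize(q,(720,540),interpolation=2))
E
```

```text
t 13.9 p [ 0.6203 -0.3293  0.1682] th 1.606 tilt 1.07 F [-0.1 -0.5 -0.5] w 85.0 q [ 0.79  0.64 -0.59  1.52  0.37  1.08  0.16]
[85.0, 28, -17, 4, np.float64(-2.6)]
[85.0, 28, -15, 4, np.float64(-2.6)]
[85.0, 29, -14, 4, np.float64(-2.6)]
[85.0, 30, -13, 4, np.float64(-2.6)]
[85.0, 30, -11, 4, np.float64(-2.6)]
[85.0, 31, -10, 4, np.float64(-2.6)]
[85.0, 31, -9, 4, np.float64(-2.6)]
[85.0, 32, -7, 4, np.float64(-2.6)]
[85.0, 32, -6, 4, np.float64(-2.6)]
```

View pics/v6side.png

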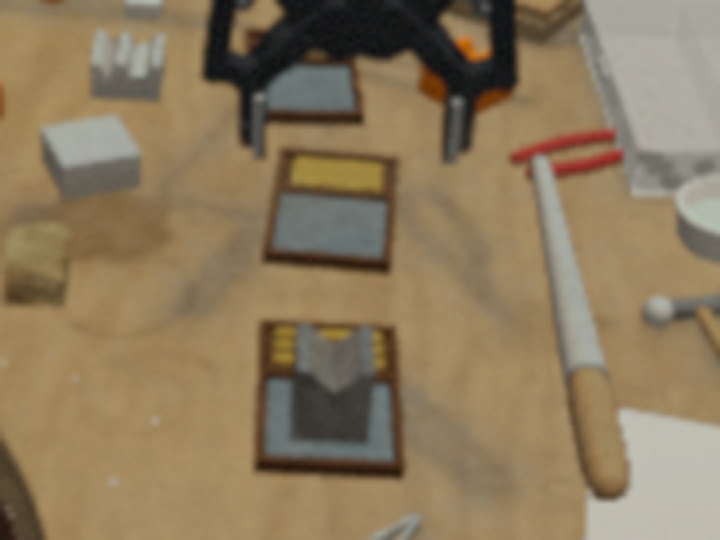

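Vee block sits upright inside the rod tray's nest (crop ~(332,400)). Next, the steel block.

>>> apply_moves(increments=[85, 28, -17, 4, -3, 85, 28, -15, 4, -3, 85, 29, -14, 4, -2, 85, 30, -13, 4, -3, 85, 30, -11, 4, -2, 85, 31, -10, 4, -3, 85, 31, -9, 4, -2, 85, 25, -7, 4, -3, 85, 12, -3, 3, -2, 85, 0, 0, 0, 0, 85, 0, 0, 0, 0])

```text
t: 15.32
eef_pos: [0.4594, -0.1031, 0.1191]
tool_rot: [-0.004, 0.532, 0.846, 0.005]
contact_force: [0.6, -0.3, -0.3]
gripper_width: 0.997
```

```bash
python3 go.py 85 .462 -.085 .07 2.01 4
```

```text
t 15.32 p [ 0.4594 -0.1031  0.1191] th 2.019 tilt 0.78 F [ 0.6 -0.3 -0.3] w 85.2 q [ 0.75  0.4  -0.78  2.09  0.38  0.8   0.19]
[85.0, 4, 3, 12, np.float64(0.1)]
[85.0, 4, 3, 12, np.float64(0.1)]
[85.0, 4, 3, 12, np.float64(0.1)]
[85.0, 4, 3, 12, np.float64(0.1)]
```

>>> apply_moves(increments=[85, 4, 3, 12, 0, 85, 4, 3, 12, 0, 85, 4, 3, 12, 0, 85, 3, 2, 12, 0, 85, 0, 0, 0, 0, 85, 0, 0, 0, 0])

```text
t: 16.08
eef_pos: [0.4639, -0.0837, 0.0671]
tool_rot: [-0.005, 0.534, 0.846, 0.005]
contact_force: [-0.6, 0.2, 0.4]
gripper_width: 0.995
```

```bash
python3 go.py 85 .462 -.085 .006 2.01 4; python3 - <<'E'
from h import *
p,d=read_camera("side");cv2.imwrite("pics/s1.png",cv2.resize(p[140:270,220:380],None,fx=4.5,fy=4.5,interpolation=2))
p,d=read_camera("top");cv2.imwrite("pics/s1t.png",cv2.resize(p[180:270,290:410],None,fx=5,fy=5,interpolation=2))
E
```

```text
t 16.07 p [ 0.4639 -0.0837  0.0671] th 2.016 tilt 0.84 F [-0.6  0.2  0.4] w 84.9 q [ 0.65  0.49 -0.72  2.12  0.48  0.7   0.06]
[85.0, 0, -1, 15, np.float64(0.1)]
[85.0, 0, -1, 15, np.float64(0.1)]
[85.0, 0, -1, 15, np.float64(0.1)]
[85.0, 0, -1, 15, np.float64(0.1)]
```

View pics/s1.png

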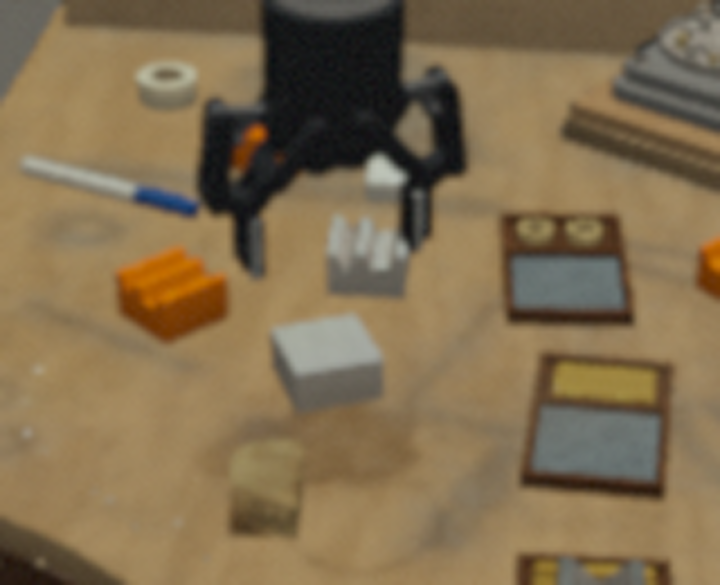

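View pics/s1t.png

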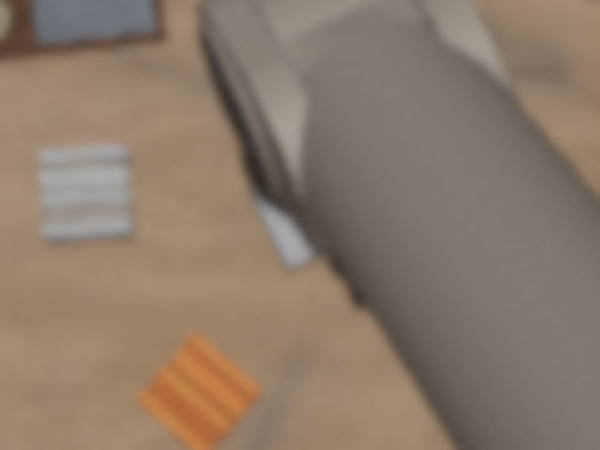

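>>> apply_moves(increments=[85, 0, -1, 15, 0, 85, 0, -1, 15, 0, 85, 0, 0, 15, 0, 85, 0, 0, 12, 0, 85, 0, 0, 0, 0, 85, 0, 0, 0, 0])

```text
t: 16.92
eef_pos: [0.4617, -0.0844, 0.006]
tool_rot: [-0.005, 0.534, 0.845, 0.005]
contact_force: [-0.2, 0.8, 0.3]
gripper_width: 0.992
```

```bash
python3 go.py 85 .4616 -.085 .006 2.01 1
```

```text
t 16.93 p [ 0.4617 -0.0844  0.006 ] th 2.015 tilt 0.82 F [-0.2  0.8  0.3] w 84.7 q [ 0.56  0.59 -0.62  2.16  0.6   0.58 -0.05]
[85.0, -1, 0, 0, np.float64(0.3)]
```

>>> apply_moves(increments=[70, 0, 0, 0, 0, 62, 0, 0, 0, 0, 55, 0, 0, 0, 0, 40, 0, 0, 0, 0, 40, 0, 0, 0, 0, 40, 0, 0, 0, 0, 40, 0, 0, 0, 0], squeeze=70)

```text
t: 17.8
eef_pos: [0.4616, -0.085, 0.0072]
tool_rot: [-0.004, 0.534, 0.845, 0.005]
contact_force: [0.4, 0.0, 0.4]
gripper_width: 0.595
```

```bash
python3 go.py
```

```text
t 17.8 p [ 0.4616 -0.085   0.0072] th 2.014 tilt 0.74 F [0.4 0.  0.4] w 50.8 q [ 0.57  0.58 -0.62  2.16  0.6   0.58 -0.05]
```

>>> apply_moves(increments=[40, 0, 0, -8, 0, 40, 0, 0, -15, 0, 40, 0, 0, -25, 0, 40, 0, 0, -25, 0, 40, 0, 0, -10, 0, 40, 0, 0, 0, 0])

```text
t: 18.55
eef_pos: [0.4609, -0.086, 0.0948]
tool_rot: [-0.005, 0.534, 0.845, 0.005]
contact_force: [0.3, 0.2, -4.3]
gripper_width: 0.591
```

```bash
python3 go.py 40 .615 -.1395 .08 1.518 6
```

```text
t 18.55 p [ 0.4609 -0.086   0.0948] th 2.015 tilt 0.76 F [ 0.3  0.2 -4.3] w 50.5 q [ 0.69  0.44 -0.76  2.11  0.43  0.75  0.11]
[40.0, -19, 19, 2, np.float64(4.7)]
[40.0, -17, 21, 2, np.float64(4.7)]
[40.0, -16, 22, 2, np.float64(4.7)]
[40.0, -14, 23, 2, np.float64(4.7)]
[40.0, -12, 25, 2, np.float64(4.7)]
[40.0, -10, 25, 2, np.float64(4.7)]
```

>>> apply_moves(increments=[40, -19, 19, 2, 5, 40, -17, 21, 2, 5, 40, -16, 22, 2, 5, 40, -14, 23, 2, 5, 40, -9, 22, 2, 5, 40, -4, 12, 2, 3, 40, 0, 0, 0, 0, 40, 0, 0, 0, 0])

```text
t: 19.55
eef_pos: [0.5937, -0.135, 0.0716]
tool_rot: [-0.011, 0.727, 0.686, -0.002]
contact_force: [-0.3, 0.5, -4.8]
gripper_width: 0.59
```

```bash
python3 go.py 40 .615 -.1395 .045 1.518 3
```

```text
t 19.55 p [ 0.5937 -0.135   0.0716] th 1.513 tilt 1.33 F [-0.3  0.5 -4.8] w 50.4 q [ 0.54  0.63 -0.56  1.8   0.41  0.85 -0.27]
[40.0, -1, 7, 9, np.float64(-0.1)]
[40.0, -1, 7, 9, np.float64(-0.1)]
[40.0, -1, 7, 9, np.float64(-0.1)]
```

>>> apply_moves(increments=[40, -1, 8, 8, 0, 40, -2, 7, 8, 0, 40, -1, 5, 8, 0, 40, 0, 0, 0, 0, 40, 0, 0, 0, 0])

```text
t: 20.18
eef_pos: [0.6128, -0.14, 0.0446]
tool_rot: [-0.012, 0.727, 0.687, -0.003]
contact_force: [-0.5, -0.0, -4.1]
gripper_width: 0.59
```

```bash
python3 go.py 40 .615 -.1395 .02 1.518 3; python3 - <<'E'
from h import *
for c in("side","top"):
    p,d=read_camera(c)
    q=p[170:280,290:430] if c=="side" else p[130:205,320:420]
    cv2.imwrite(f"pics/s3{c}.png",cv2.resize(q,(720,540),interpolation=2))
E
```

```text
t 20.18 p [ 0.6128 -0.14    0.0446] th 1.514 tilt 1.43 F [-0.5 -0.  -4.1] w 50.4 q [ 0.51  0.69 -0.54  1.76  0.44  0.84 -0.28]
[40.0, 0, 1, 8, np.float64(-0.1)]
[40.0, 0, 1, 8, np.float64(-0.1)]
[40.0, 0, 1, 8, np.float64(-0.1)]
```

View pics/s3side.png

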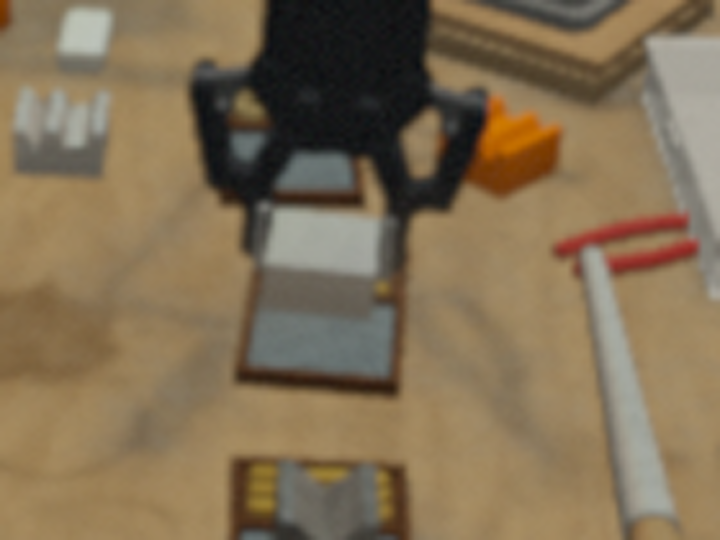

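View pics/s3top.png

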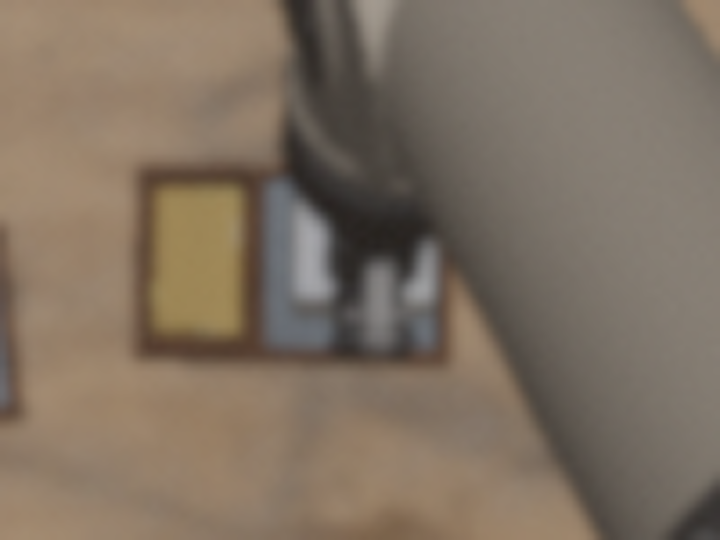

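>>> apply_moves(increments=[40, 0, 1, 8, 0, 40, 0, 1, 8, 0, 40, 0, 0, 6, 0, 40, 0, 0, 4, 0, 40, 0, 0, 0, 0, 40, 0, 0, 0, 0])

```text
t: 21.02
eef_pos: [0.6141, -0.1397, 0.017]
tool_rot: [-0.012, 0.727, 0.687, -0.003]
contact_force: [-0.5, 0.3, -4.4]
gripper_width: 0.586
```

```bash
python3 go.py 40 .615 -.1395 .0135 1.518 3; python3 - <<'E'
from h import *
for c in("side","top"):
    p,d=read_camera(c)
    q=p[170:280,290:430] if c=="side" else p[130:205,320:420]
    cv2.imwrite(f"pics/s4{c}.png",cv2.resize(q,(720,540),interpolation=2))
E
```

```text
t 21.02 p [ 0.6141 -0.1397  0.017 ] th 1.514 tilt 1.41 F [-0.5  0.3 -4.4] w 50.0 q [ 0.5   0.73 -0.52  1.76  0.46  0.8  -0.3 ]
[40.0, 0, 0, 1, np.float64(-0.1)]
[40.0, 0, 0, 1, np.float64(-0.1)]
[40.0, 0, 0, 1, np.float64(-0.1)]
```

View pics/s4side.png

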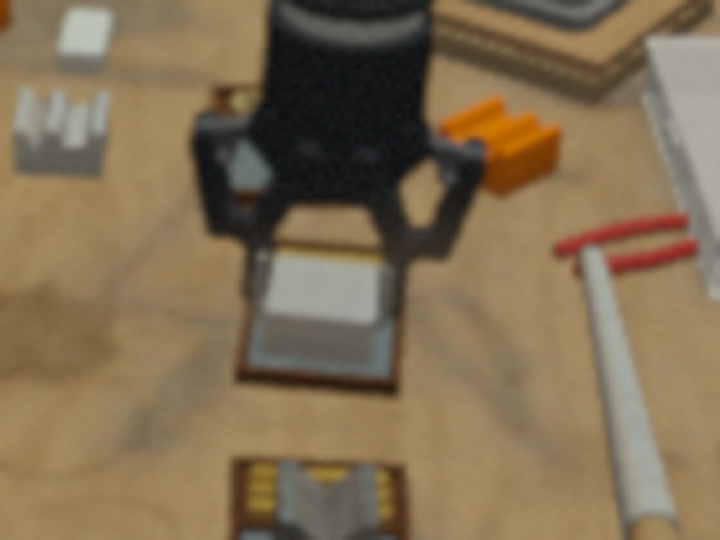

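View pics/s4top.png

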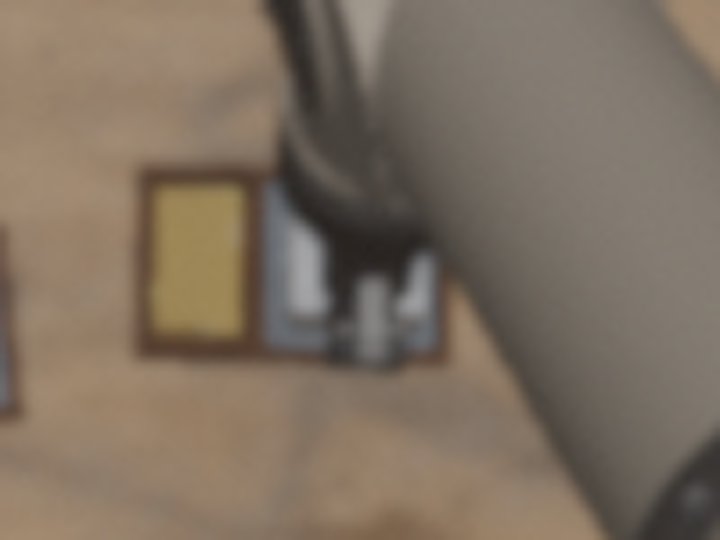

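Block centred over the nest (side crop ~(322,310)), inside the walls. Lowering slowly.

>>> apply_moves(increments=[40, 0, 0, 1, 0, 40, 0, 0, 1, 0, 40, 0, 0, 0.7, 0])

```text
t: 21.5
eef_pos: [0.6145, -0.1398, 0.0147]
tool_rot: [-0.012, 0.727, 0.687, -0.002]
contact_force: [-0.3, 0.0, -4.2]
gripper_width: 0.595
```

```bash
python3 go.py
```

```text
t 21.5 p [ 0.6145 -0.1398  0.0147] th 1.514 tilt 1.35 F [-0.3  0.  -4.2] w 50.8 q [ 0.5   0.73 -0.51  1.76  0.46  0.79 -0.3 ]
```

>>> apply_moves(increments=[40, 0, 0, 0.8, 0, 40, 0, 0, 0.6, 0, 40, 0, 0, 0.5, 0])

```text
t: 21.88
eef_pos: [0.6145, -0.1398, 0.0138]
tool_rot: [-0.011, 0.727, 0.687, -0.003]
contact_force: [-3.4, -0.4, 3.8]
gripper_width: 0.588
```

```bash
python3 go.py
```

```text
t 21.88 p [ 0.6145 -0.1398  0.0138] th 1.514 tilt 1.34 F [-3.4 -0.4  3.8] w 50.2 q [ 0.5   0.74 -0.51  1.76  0.47  0.79 -0.3 ]
```

>>> apply_moves(increments=[40, 0, 0, 0.6, 0, 40, 0, 0, 0.6, 0])

```text
t: 22.12
eef_pos: [0.6145, -0.1399, 0.0138]
tool_rot: [-0.011, 0.727, 0.687, -0.003]
contact_force: [-4.7, -0.2, 6.0]
gripper_width: 0.59
```

```bash
python3 go.py
```

```text
t 22.12 p [ 0.6145 -0.1399  0.0138] th 1.514 tilt 1.31 F [-4.7 -0.2  6. ] w 50.4 q [ 0.5   0.73 -0.51  1.76  0.47  0.79 -0.3 ]
```

>>> apply_moves(increments=[50, 0, 0, 0, 0, 52, 0, 0, 0, 0, 54, 0, 0, 0, 0, 57, 0, 0, 0, 0, 65, 0, 0, 0, 0, 85, 0, 0, 0, 0, 85, 0, 0, 0, 0])

```text
t: 23.0
eef_pos: [0.6164, -0.1398, 0.0142]
tool_rot: [-0.01, 0.727, 0.687, -0.001]
contact_force: [-0.9, 0.0, -0.4]
gripper_width: 0.996
```

```bash
python3 go.py
```

```text
t 23.0 p [ 0.6164 -0.1398  0.0142] th 1.514 tilt 1.15 F [-0.9  0.  -0.4] w 85.1 q [ 0.5   0.74 -0.51  1.76  0.47  0.79 -0.3 ]
```

>>> apply_moves(increments=[85, 0, 0, -12, 0, 85, 0, 0, -22, 0, 85, 0, 0, -30, 0, 85, 0, 0, -30, 0, 85, 0, 0, -15, 0, 85, 0, 0, 0, 0, 85, 0, 0, 0, 0])

```text
t: 23.88
eef_pos: [0.6189, -0.1411, 0.1324]
tool_rot: [-0.008, 0.727, 0.687, -0.0]
contact_force: [-0.4, 0.3, -0.5]
gripper_width: 0.992
```

```bash
python3 go.py 85 .471 .034 .1 1.61 7; python3 - <<'E'
from fit import *
for c in("side","top"):
    p,d=read_camera(c)
    q=p[170:280,290:430] if c=="side" else p[190:250,270:350]
    cv2.imwrite(f"pics/s5{c}.png",cv2.resize(q,(720,540),interpolation=2))
E
```

```text
t 23.88 p [ 0.6189 -0.1411  0.1324] th 1.515 tilt 0.96 F [-0.4  0.3 -0.5] w 84.8 q [ 0.55  0.59 -0.59  1.7   0.37  0.98 -0.22]
[85.0, 24, -22, 5, np.float64(-0.8)]
[85.0, 24, -22, 5, np.float64(-0.8)]
[85.0, 24, -22, 5, np.float64(-0.8)]
[85.0, 25, -22, 5, np.float64(-0.8)]
[85.0, 25, -21, 5, np.float64(-0.8)]
[85.0, 25, -21, 5, np.float64(-0.8)]
[85.0, 26, -20, 5, np.float64(-0.8)]
```

View pics/s5side.png

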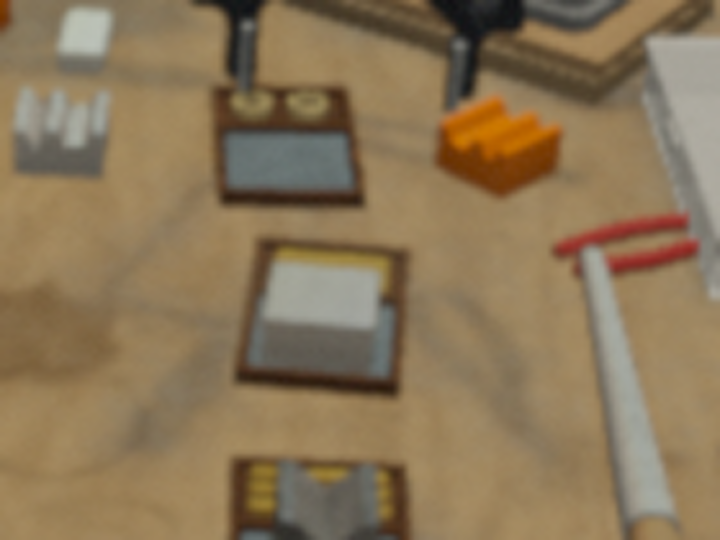

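View pics/s5top.png

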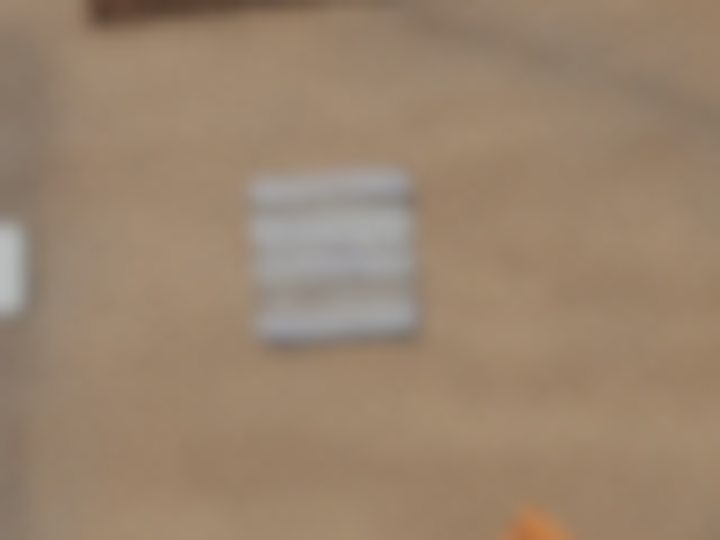

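```bash
python3 - <<'E'
from h import *
c=get_calibration("top")
uv=np.array([[248,180],[412,170],[258,345],[420,336]])/9+[270,190]-.5+.5/9
P=topx(c,uv,.03);print(P.mean(0),P)
for a,b in((1,0),(3,2)):
    d=P[b]-P[a];print(np.arctan2(-d[0],d[1]),np.hypot(*d[:2]))
E
```

```text
[0.46908202 0.03481386 0.03      ] [[0.49339717 0.06053162 0.03      ]
 [0.49511017 0.01094108 0.03      ]
 [0.44319507 0.05821408 0.03      ]
 [0.44462566 0.00956867 0.03      ]]
0.03452930460648332 0.049620112128802026
0.02940007971162983 0.04866643325508639
```

>>> apply_moves(increments=[85, 24, -22, 5, -1, 85, 24, -22, 5, -1, 85, 24, -22, 5, -1, 85, 25, -22, 5, -1, 85, 20, -17, 5, -1, 85, 12, -10, 5, -1, 85, 0, 0, 0, 0, 85, 0, 0, 0, 0])

```text
t: 24.98
eef_pos: [0.4995, -0.0072, 0.0983]
tool_rot: [-0.013, 0.689, 0.725, -0.003]
contact_force: [0.6, -0.0, 0.0]
gripper_width: 0.995
```

```bash
python3 go.py 85 .471 .034 .07 1.62 4
```

```text
t 24.98 p [ 0.4995 -0.0072  0.0983] th 1.621 tilt 1.5 F [ 0.6 -0.   0. ] w 85.0 q [ 0.44  0.46 -0.66  2.03  0.37  0.79 -0.39]
[85.0, 11, -7, 7, np.float64(0.0)]
[85.0, 11, -7, 7, np.float64(0.0)]
[85.0, 11, -7, 7, np.float64(0.0)]
[85.0, 11, -7, 7, np.float64(0.0)]
```

>>> apply_moves(increments=[85, 11, -8, 8, 1, 85, 11, -8, 8, 0, 85, 11, -7, 8, 0, 85, 7, -5, 8, 0, 85, 0, 0, 0, 0, 85, 0, 0, 0, 0])

```text
t: 25.72
eef_pos: [0.4711, 0.0317, 0.0661]
tool_rot: [-0.012, 0.697, 0.717, -0.002]
contact_force: [-0.0, 0.3, 0.4]
gripper_width: 0.994
```

```bash
python3 go.py 85 .4695 .0345 .006 1.603 4;python3 - <<'E'
from h import *
p,d=read_camera("side");cv2.imwrite("pics/g1.png",cv2.resize(p[120:250,220:380],None,fx=4.5,fy=4.5,interpolation=2))
E
```

```text
t 25.73 p [0.4711 0.0317 0.0661] th 1.599 tilt 1.38 F [-0.   0.3  0.4] w 84.9 q [ 0.34  0.48 -0.64  2.12  0.41  0.69 -0.54]
[85.0, 1, 0, 15, np.float64(-0.1)]
[85.0, 1, 0, 15, np.float64(-0.1)]
[85.0, 1, 0, 15, np.float64(-0.1)]
[85.0, 1, 0, 15, np.float64(-0.1)]
```

View pics/g1.png

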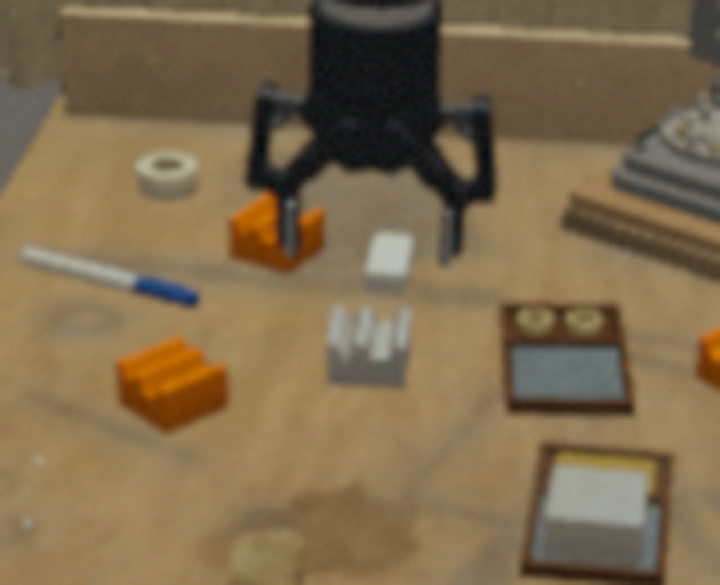

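>>> apply_moves(increments=[85, 1, 0, 15, 0, 85, 1, 0, 15, 0, 85, 1, 0, 15, 0, 85, 0, 0, 11, 0, 85, 0, 0, 0, 0, 85, 0, 0, 0, 0])

```text
t: 26.52
eef_pos: [0.4699, 0.0351, 0.0055]
tool_rot: [-0.012, 0.697, 0.717, -0.002]
contact_force: [-0.7, -0.0, 0.1]
gripper_width: 0.997
```

```bash
python3 go.py 85 .4695 .0345 .006 1.603 1
```

```text
t 26.52 p [0.4699 0.0351 0.0055] th 1.598 tilt 1.43 F [-0.7 -0.   0.1] w 85.2 q [ 0.26  0.58 -0.55  2.14  0.52  0.57 -0.65]
[85.0, -1, 0, -1, np.float64(-0.3)]
```

>>> apply_moves(increments=[70, 0, 0, -1, 0, 60, 0, 0, 0, 0, 52, 0, 0, 0, 0, 35, 0, 0, 0, 0, 35, 0, 0, 0, 0, 35, 0, 0, 0, 0, 35, 0, 0, 0, 0], squeeze=70)

```text
t: 27.4
eef_pos: [0.471, 0.035, 0.0081]
tool_rot: [-0.011, 0.697, 0.717, -0.001]
contact_force: [-0.4, -0.5, 2.5]
gripper_width: 0.542
```

```bash
python3 go.py
```

```text
t 27.4 p [0.471  0.035  0.0081] th 1.598 tilt 1.29 F [-0.4 -0.5  2.5] w 46.3 q [ 0.26  0.57 -0.56  2.14  0.52  0.57 -0.65]
```

>>> apply_moves(increments=[35, 0, 0, -8, 0, 35, 0, 0, -15, 0, 35, 0, 0, -25, 0, 35, 0, 0, -25, 0, 35, 0, 0, -8, 0, 35, 0, 0, 0, 0])

```text
t: 28.15
eef_pos: [0.4701, 0.0329, 0.0926]
tool_rot: [-0.012, 0.697, 0.717, -0.003]
contact_force: [-0.7, -1.1, -6.4]
gripper_width: 0.545
```

```bash
python3 go.py 35 .594 .030 .07 1.68 5
```

```text
t 28.15 p [0.4701 0.0329 0.0926] th 1.598 tilt 1.46 F [-0.7 -1.1 -6.4] w 46.5 q [ 0.37  0.43 -0.67  2.1   0.37  0.75 -0.51]
[35.0, -1, 25, 5, np.float64(-0.9)]
[35.0, -2, 25, 5, np.float64(-0.9)]
[35.0, -2, 25, 5, np.float64(-0.9)]
[35.0, -2, 25, 5, np.float64(-0.9)]
[35.0, -3, 25, 5, np.float64(-0.9)]
```

>>> apply_moves(increments=[35, -1, 24, 5, -1, 35, -2, 24, 5, -1, 35, -2, 24, 5, -1, 35, -2, 24, 5, -1, 35, -2, 12, 5, -1, 35, 0, 0, 0, 0, 35, 0, 0, 0, 0])

```text
t: 29.02
eef_pos: [0.574, 0.0292, 0.0572]
tool_rot: [-0.017, 0.664, 0.747, -0.008]
contact_force: [-0.6, 0.9, -5.7]
gripper_width: 0.545
```

```bash
python3 go.py 35 .594 .030 .05 1.68 3
```

```text
t 29.02 p [0.574  0.0292 0.0572] th 1.688 tilt 2.1 F [-0.6  0.9 -5.7] w 46.6 q [ 0.31  0.63 -0.62  1.87  0.46  0.82 -0.43]
[35.0, -1, 7, 2, np.float64(0.2)]
[35.0, -1, 7, 2, np.float64(0.2)]
[35.0, 0, 7, 2, np.float64(0.2)]
```

>>> apply_moves(increments=[35, 0, 8, 2, 0, 35, 0, 7, 2, 0, 35, 0, 5, 2, 0, 35, 0, 0, 0, 0, 35, 0, 0, 0, 0])

```text
t: 29.65
eef_pos: [0.5941, 0.0318, 0.0507]
tool_rot: [-0.016, 0.664, 0.747, -0.008]
contact_force: [0.3, 0.8, -5.1]
gripper_width: 0.545
```

```bash
python3 go.py 35 .594 .030 .018 1.68 3; python3 - <<'E'
from h import *
for c in("side","top"):
    p,d=read_camera(c)
    q=p[130:240,270:410] if c=="side" else p[140:215,260:360]
    cv2.imwrite(f"pics/g3{c}.png",cv2.resize(q,(720,540),interpolation=2))
E
```

```text
t 29.65 p [0.5941 0.0318 0.0507] th 1.689 tilt 2.09 F [ 0.3  0.8 -5.1] w 46.5 q [ 0.3   0.66 -0.61  1.83  0.47  0.84 -0.43]
[35.0, -1, 0, 11, np.float64(0.2)]
[35.0, -1, 0, 11, np.float64(0.2)]
[35.0, -1, 0, 11, np.float64(0.2)]
```

View pics/g3side.png

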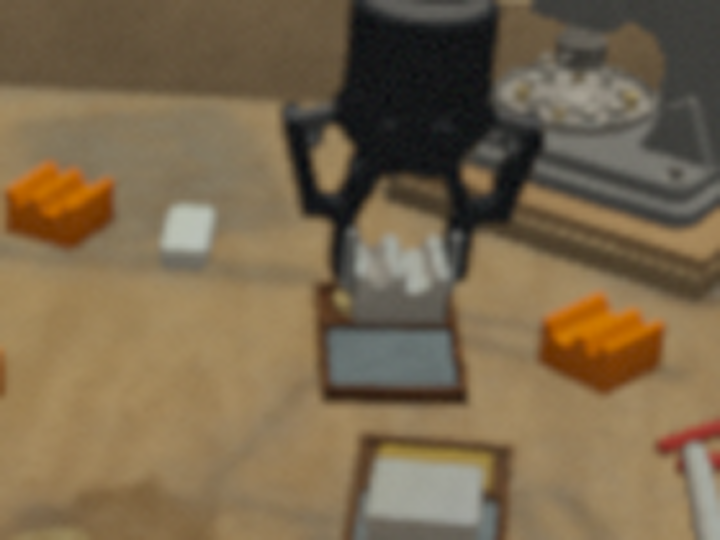

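View pics/g3top.png

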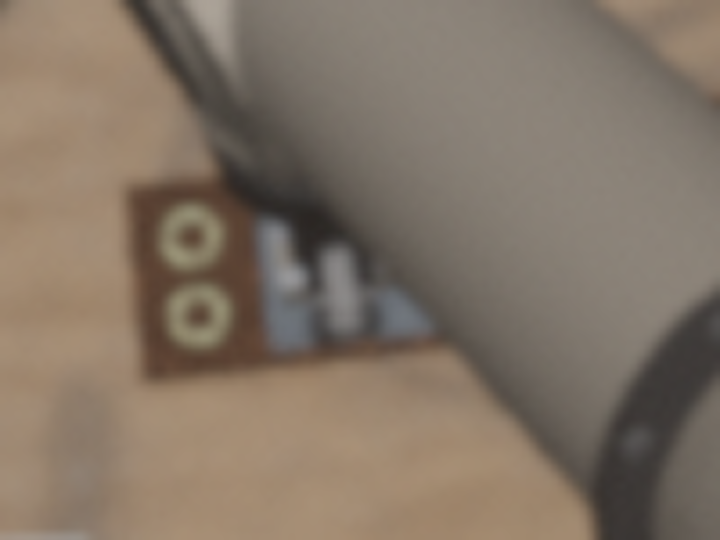

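```bash
python3 - <<'E'
from h import *
for c,f in(("top",None),("side",None)):
    cal=get_calibration(c)
    p,d=read_camera(c)
# felt segmentation from original images
p0={"top":cv2.imread("pics/top0.png"),"side":cv2.imread("pics/side0.png")}
for c in p0:
    cal=get_calibration(c);p=p0[c].astype(int)
    m=((p[:,:,0]-p[:,:,2])>8).astype(np.uint8)
    n,l,s,ce=cv2.connectedComponentsWithStats(m)
    for i in range(1,n):
        if s[i,4]>150:
            v,u=np.nonzero(l==i);P=topx(cal,np.c_[u,v],.006)
            if .5<P[:,0].mean()<.7 and -.4<P[:,1].mean()<.1:
                r=cv2.minAreaRect((P[:,:2]*1000).astype(np.float32));print(c,s[i,4],r)
E
```

```text
top 423 ((618.4820556640625, -327.49810791015625), (58.78471755981445, 58.7740592956543), 1.540051817893982)
top 425 ((615.8580932617188, -139.66641235351562), (58.769493103027344, 57.854469299316406), 88.35905456542969)
top 423 ((593.295654296875, 31.421314239501953), (58.59299850463867, 58.92159652709961), 6.176615238189697)
side 151 ((593.6594848632812, 34.81728744506836), (60.51347732543945, 43.717262268066406), 6.9202752113342285)
side 400 ((619.0531005859375, -326.6429443359375), (60.4632453918457, 56.98030090332031), 2.65165114402771)
```

>>> apply_moves(increments=[35, -1, 0, 11, 0, 35, -1, 0, 10, 0, 35, -1, 0, 8, 0, 35, 0, 0, 1, 0, 35, 0, 0, 0, 0, 35, 0, 0, 0, 0])

```text
t: 30.6
eef_pos: [0.5928, 0.0286, 0.018]
tool_rot: [-0.017, 0.664, 0.747, -0.008]
contact_force: [0.4, 0.6, -5.6]
gripper_width: 0.546
```

```bash
python3 go.py 35 .594 .030 .0145 1.68 3; python3 - <<'E'
from h import *
for c in("side","top"):
    p,d=read_camera(c)
    q=p[130:240,270:410] if c=="side" else p[140:215,260:360]
    cv2.imwrite(f"pics/g4{c}.png",cv2.resize(q,(720,540),interpolation=2))
E
```

```text
t 30.6 p [0.5928 0.0286 0.018 ] th 1.688 tilt 2.14 F [ 0.4  0.6 -5.6] w 46.6 q [ 0.28  0.71 -0.58  1.84  0.51  0.78 -0.45]
[35.0, 0, 0, 1, np.float64(0.2)]
[35.0, 0, 0, 1, np.float64(0.2)]
[35.0, 0, 0, 1, np.float64(0.2)]
```

View pics/g4side.png

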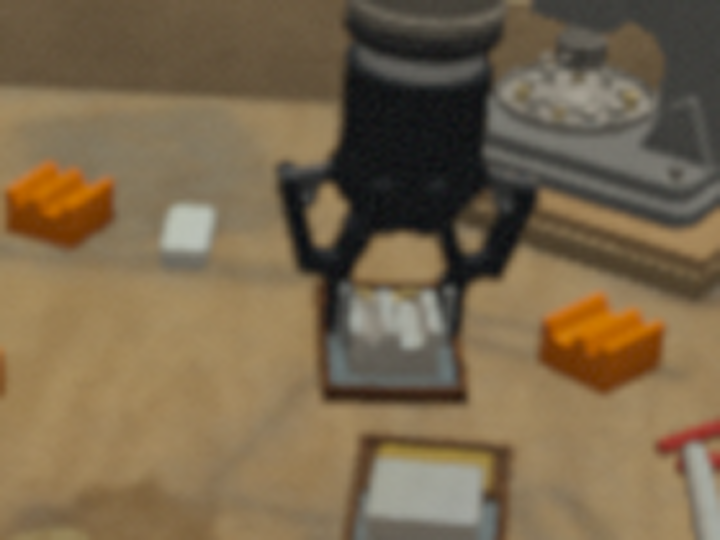

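View pics/g4top.png

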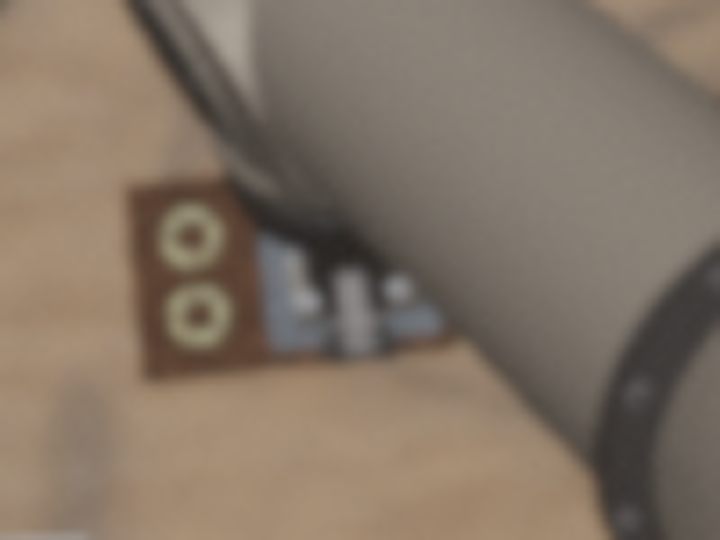

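Grooved block is centred in the ring tray's nest (side crop ~(397,335)), light-coloured ridges up. Lowering to contact.

>>> apply_moves(increments=[35, 0, 0, 1, 0, 35, 0, 0, 1, 0, 35, 0, 0, 0.7, 0])

```text
t: 31.08
eef_pos: [0.5932, 0.0287, 0.0157]
tool_rot: [-0.016, 0.664, 0.747, -0.008]
contact_force: [0.4, 0.1, -6.4]
gripper_width: 0.546
```

```bash
python3 go.py
```

```text
t 31.07 p [0.5932 0.0287 0.0157] th 1.688 tilt 2.07 F [ 0.4  0.1 -6.4] w 46.6 q [ 0.28  0.71 -0.58  1.84  0.51  0.78 -0.45]
```

>>> apply_moves(increments=[35, 0, 0, 0.8, 0, 35, 0, 0, 0.6, 0, 35, 0, 0, 0.5, 0])

```text
t: 31.45
eef_pos: [0.5931, 0.0287, 0.0144]
tool_rot: [-0.016, 0.664, 0.747, -0.008]
contact_force: [-3.1, -1.1, 4.1]
gripper_width: 0.548
```

```bash
python3 go.py
```

```text
t 31.45 p [0.5931 0.0287 0.0144] th 1.688 tilt 2.07 F [-3.1 -1.1  4.1] w 46.8 q [ 0.28  0.71 -0.58  1.84  0.51  0.78 -0.45]
```

>>> apply_moves(increments=[35, 0, 0, 0.7, 0, 35, 0, 0, 0.6, 0, 46, 0, 0, 0, 0, 48, 0, 0, 0, 0, 50, 0, 0, 0, 0, 53, 0, 0, 0, 0, 62, 0, 0, 0, 0, 80, 0, 0, 0, 0, 80, 0, 0, 0, 0])

```text
t: 32.58
eef_pos: [0.5952, 0.0295, 0.0149]
tool_rot: [-0.015, 0.664, 0.747, -0.007]
contact_force: [-0.2, -0.3, -0.1]
gripper_width: 0.937
```

```bash
python3 go.py
```

```text
t 32.58 p [0.5952 0.0295 0.0149] th 1.689 tilt 1.85 F [-0.2 -0.3 -0.1] w 80.0 q [ 0.28  0.71 -0.58  1.84  0.51  0.78 -0.45]
```

>>> apply_moves(increments=[80, 0, 0, -12, 0, 80, 0, 0, -22, 0, 80, 0, 0, -30, 0, 80, 0, 0, -30, 0, 80, 0, 0, -30, 0, 80, 0, 0, -30, 0, 80, 0, 0, -15, 0, 80, 0, 0, 0, 0])

```text
t: 33.58
eef_pos: [0.6017, 0.0287, 0.1992]
tool_rot: [-0.012, 0.664, 0.748, -0.004]
contact_force: [0.4, 0.8, -0.6]
gripper_width: 0.936
```

```bash
python3 go.py 80 .5 -.12 .22 1.68 6; python3 - <<'E'
from h import *
for c in("side","top"):
    p,d=read_camera(c)
    q=p[140:310,220:420] if c=="side" else p[125:280,200:460]
    cv2.imwrite(f"pics/e1{c}.png",cv2.resize(q,None,fx=3.5 if c=="side" else 3,fy=3.5 if c=="side" else 3,interpolation=2))
E
```

```text
t 33.58 p [0.6017 0.0287 0.1992] th 1.69 tilt 1.45 F [ 0.4  0.8 -0.6] w 80.0 q [ 0.37  0.49 -0.7   1.71  0.33  1.08 -0.31]
[80.0, -23, -20, -3, np.float64(0.1)]
[80.0, -23, -20, -3, np.float64(0.1)]
[80.0, -23, -20, -3, np.float64(0.1)]
[80.0, -23, -20, -3, np.float64(0.1)]
[80.0, -23, -20, -3, np.float64(0.1)]
[80.0, -23, -20, -3, np.float64(0.1)]
```

View pics/e1side.png

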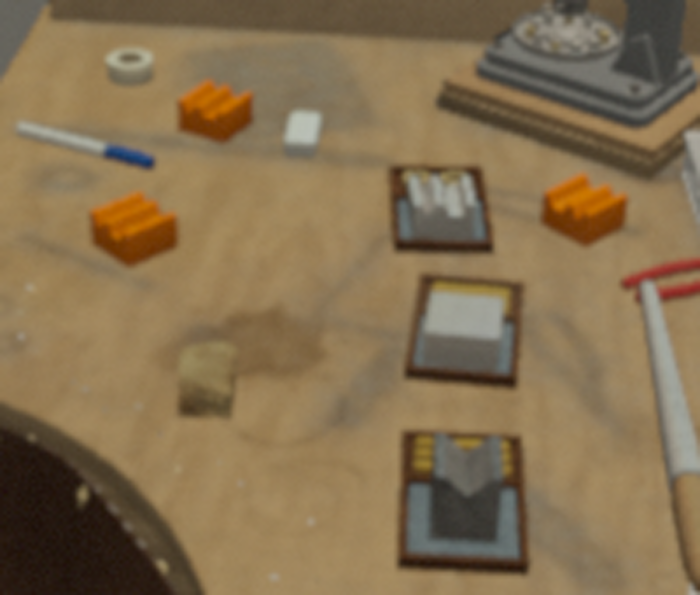

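View pics/e1top.png

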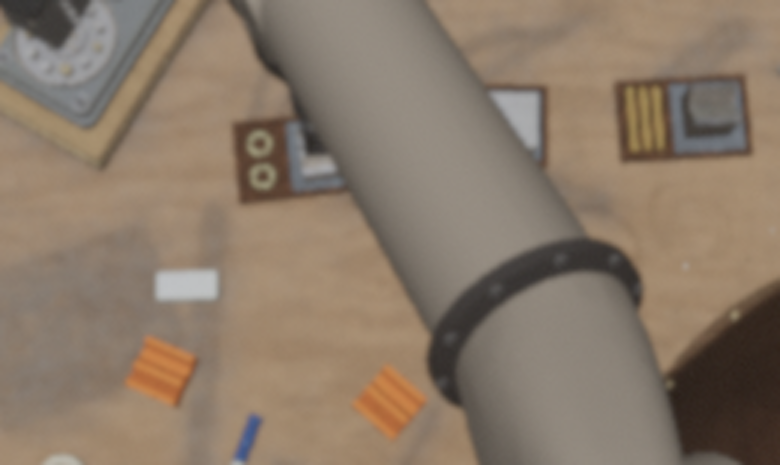

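>>> apply_moves(increments=[80, 35, 0, -5, 0, 80, 40, -5, -5, 0, 80, 40, -5, 0, 0, 80, 40, -10, 0, 0, 80, 40, -10, 0, 0, 80, 20, -5, 0, 0, 80, 0, 0, 0, 0, 80, 0, 0, 0, 0])

```text
t: 34.67
eef_pos: [0.5341, 0.2389, 0.1991]
tool_rot: [-0.018, 0.664, 0.747, -0.014]
contact_force: [-0.1, -0.3, -0.8]
gripper_width: 0.934
```

```bash
python3 go.py; python3 - <<'E'
from fit import *
names={"vee_block":(40,42,6,56),"steel_block":(52,52,6,34),"grooved_block":(48,48,6,36)}
for c in("side","top"):
    p,d=read_camera(c);cal=get_calibration(c)
    q=p[140:310,220:420] if c=="side" else p[125:280,200:460]
    cv2.imwrite(f"pics/e2{c}.png",cv2.resize(q,None,fx=3,fy=3,interpolation=2))
    for n,b in names.items():
        for e in outline_of(c,n)[:4]:
            P,_=cloud(cal,d,e["pixels"])
            if len(P) and .55<np.median(P[:,0])<.67:
                m=np.median(P,0)[:2]
                f=fit([(cal,e["pixels"])],box(*[v/1000 for v in b]),m)
                print(c,n,round(e["p"],2),np.round(f[0],3),round(f[1],2),"z95",np.round(np.percentile(P[:,2],95),3))
E
```

```text
t 34.67 p [0.5341 0.2389 0.1991] th 1.687 tilt 2.64 F [-0.1 -0.3 -0.8] w 79.8 q [ 0.05  0.49 -0.75  1.74  0.33  1.09 -0.69]
side vee_block 0.7 [ 0.618 -0.325  0.035] 0.84 z95 0.056
side steel_block 0.79 [ 0.612 -0.143  0.003] 0.92 z95 0.035
side grooved_block 0.59 [0.592 0.029 0.177] 0.85 z95 0.036
top vee_block 0.77 [ 0.618 -0.324 -0.018] 0.88 z95 0.057
top steel_block 0.59 [ 0.615 -0.14  -0.042] 0.94 z95 0.037
top grooved_block 0.74 [ 0.593  0.029 -1.431] 0.92 z95 0.038
```

View pics/e2top.png

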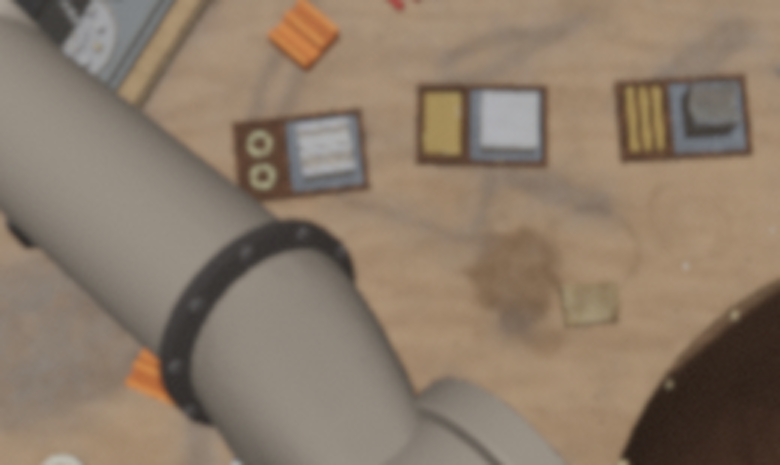

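The top view shows all three blocks centred in their nests, at crop (325,148), (507,122) and (710,105). Their top heights match blocks standing on the 6 mm floor.

```bash
python3 -c "
from station import *
print(hand_in())"
```

```text
the job is handed in; nothing more can be done
None
```

I placed all three blocks in the order asked and handed the job in; the arm stopped at about 35 s of the 77 s allowed. The vee block is in the rod tray, the flat steel block in the sheet tray, and the light grooved block in the ring tray. Each was lowered slowly until the force reading showed contact, then released.

**Last checks:**
- **Position:** both cameras put every block within about 4 mm of its nest centre.
- **Seating:** the tops measure about 56, 35 and 36 mm from the side camera. Standing flat on the 6 mm floor they should be 56, 34 and 36 mm. The top camera reads 57, 37 and 38 mm, so it is 1 to 3 mm high.
- **Left alone:** in the last pictures the white block, the fire brick and the orange look-alikes look unmoved. The arm hid some of them from the top camera in the final view.

**Minor disagreements:**
- The tool had drifted to 1–2° of tilt by the last placements, which I could not correct.
- For the grooved block, one camera's yaw fit (0.18 rad) differed slightly from the tray's 0.11 rad. The other camera's fit (0.14 rad) was closer.

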